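Close the battery cover of a kitchen scale and drive its lock screw home

ROBOT

A 6-joint arm with a two-finger parallel gripper is mounted at the origin on the work surface. World frame = base frame: x ahead of the robot, y to its left, z up, the work surface at z = 0. Lengths are in mm, angles in rad, forces in N, time in s.
With the tool pointing down it reaches from about 300 to 850 mm from the base axis. Payload 4.2 kg.
Tool frame: the origin (TCP) lies midway between the tips of the shut fingers; the grasp point (between the pads) lies 19 mm behind it; y points along the fingers, x is the direction in which the jaws open and shut, and the axes are right-handed (so a half turn about y gives the same grasp; the last joint's range is limited). The gripper opens to 91 mm and grips with 3 to 60 N. Pads are 32 mm wide; open, the fingers measure 118 mm over their backs; the gripper's body (76 mm by 178 mm) begins 60 mm behind the grasp point.
Start: joints at [-1.124, 0.32, 1.565, -0, 1.257, -0.02], TCP at [258.773, -513.497, 213.976] pointing down, gripper open.
Joint ranges: [-3.11, 3.11], [-0.84, 2.01], [0.21, 2.61], [-1.34, 4.49], [0.05, 2.63], [-2.56, 2.56]. Speed limits (rad/s): [2.57, 2.57, 3.14, 3.14, 3.14, 3.14].

INTERFACE

Orientations are given as [roll, pitch, yaw] about the fixed x, y, z axes, in that order (R = Rz(yaw) Ry(pitch) Rx(roll)).
In Python, from workcell import manip, imaging gives the robot as it stands. The module is installed in compiled form; this text tells all that it offers.
- The arm moves only by the shell command python3 -m crank 'ROWS' [FORCE]. ROWS is JSON, a list of rows, each a list of 3 entries, a list of its own where there are three numbers: the shift along the tool's x, y, z in units of 60 mm (1.0 is 60 mm), then the turn, a rotation vector about the tool's x, y, z in units of 8 degrees (1.0 is 8 degrees), then the opening, from -1 (shut) to 1 (fully open), so that 0 is half open. In form: [[[x, y, z], [wx, wy, wz], grip], ...]. A call has exactly 5 rows; each row is the pose to reach, as a shift and turn from the pose commanded when the call began, along the tool's axes at that moment; what a row does not reach only later rows make up. A row lasts 1/8 s, in which the tool goes at most 62.5 mm and 10.7 degrees, less where a joint would pass 70% of its speed; a pose out of reach is approached as far as the arm can. A call with a gripper value outside its range is refused whole. The fingers move at their own pace and stop on an object; FORCE is the grip in N (left out, the last holds). Time passes only in rows, so rows that repeat a pose let the fingers close, or fill a call up. It gives the time, the measured TCP pose, the force and the opening at its end, in the units of the state.
- manip.get_state(): the state, without advancing time (a new reading comes with each control period).
- imaging.snapshot(name): name is "scene" or "top" or "wrist"; returns a dict with "pixels" (420x560x3 uint8, red, green, blue), "fx", "fy", "cx", "cy" (pixels), "cam_to_world" (4x4, takes a point from camera to world coordinates). Camera axes: x right, y up, looking along -z (the intrinsics and any distortion apply to the point x, -y, -z); pixel columns grow to the right and rows downward; lengths in mm; the calibration is good to about 2 mm. A picture is of the moment at which its call begins. There is no depth.
- manip.finish_job(): hands the job in, once; it reports no verdict.
The state is a dict: "t": time; "qpos": joint angles; "qd": joint speeds; "joint_torque": joint torques, N m; "ee_pos": TCP position; "tool_rot": TCP orientation; "ft_force": force on the tool from outside, world axes, zero at the start; "ft_torque": the same for the moment, N m; "grip_width": opening from 0.0 (shut) to 1.0 (fully open).
Only numpy, scipy, OpenCV 4.12 (cv2) and the standard library are available. Lean on these libraries where they do the work, as an engineer would, in place of code of your own. Each camera call takes 0.05 s, during which the arm holds its last target.

TASK

I have just put new batteries into the kitchen scale that lies face down on the table: push its battery cover shut until it meets its stop. Then take the screwdriver from the wooden block, press its blade into the slot of the cover's lock screw and turn the screw clockwise, with the screwdriver only, until it comes to a stop, fully tight, with the cover still shut. Stand the screwdriver back in its hole in the block and leave the teacup, the green mold, the strainer and the rolling pin where they are.

Things in the scene. Friction and masses are not known exactly. Their poses are not given: they have to be found in the camera images.
- scale: Light-grey kitchen scale face down on a thin teal mat (200 x 250 x 2 mm), fixed. Shell 170 (x) x 220 (y) mm, its upturned underside 38 mm above the table; black rubber feet stand up to 47 mm at x = +-62, y = +-88 mm. Origin: on the table under the shell's centre, z up. The battery cover slides along the centreline in a 58 mm wide channel open at the -y edge.
- cover_end (a point): Middle of the outer face of the cover's down-turned end lip: upright, 54 mm wide (x), 16 to 37.5 mm above the table; overhangs the shell's -y edge while open. Axes as the scale's: the cover shuts along +y. The off-white cover is 54 x 100 mm, top 37.5 mm above the table, moves level and carries the lock screw, its axis 23 mm inward (+y) of this face.
- cover (a joint): How far the cover still is from its stop, in m: 0 = shut on the stop, 0.045 = farthest open; starts 0.018 to 0.038 open. It resists with about 6 N (its seal) and stays where it is left.
- lock_screw: The captive lock screw in the cover, with its slotted head: grey, 18 mm across, its rim in a 20 mm hole in the cover. Origin: centre of the head's top face; its z points up and it does not turn (see screw_slot). Tight, the head is flush with the cover's top; it starts 1 to 1.8 mm proud.
- screw_slot (a point): Centre of the screw head's top face, at the slot's mouth. x: along the slot; z up. The slot is 13 mm long, 3 mm wide, 4 mm deep below the head's top, ends closed, floor flat and black; its top edges are bevelled to 4.8 mm wide and 15 mm long. It turns and sinks with the screw and moves with the cover.
- screw (a joint): Turn of the lock screw in rad: negative = still to be turned clockwise (seen from above), 0 = tight against its stop; starts -2.7 to -1.6. The head sinks 4 mm per full turn. It needs about 0.05 N m to turn, then stops hard at 0, and stays where it is left.
- screwdriver: Short flat-blade screwdriver, 158 mm long, about 0.11 kg, standing loose and upright in the block, blade down. Origin: middle of the blade's tip, z along the tool towards the handle. Blade 10 mm wide along x, along y 1.6 mm thick at the tip, 2.2 mm at 4 mm up, 6 mm at 12 mm up. Shaft 8 mm thick. A dark collar, 28 mm across, has its flat underside 55 mm above the tip.
- handle (a point): Good grip point on the screwdriver, on its axis 118 mm above the tip, axes as the screwdriver's. The orange handle is of square section, 26 x 26 mm with rounded edges and 0.5 mm dark ribs, flats facing x and y, from 64 to 152 mm above the tip, with a small end cap on top.
- block: Beech tool block, 120 (x) x 55 (y) x 64 mm high, fixed. Origin: centre of its underside. Three short hex bits stand in it at x = -40 mm, up to 88 mm high.
- block_hole (a point): Centre of the mouth of the screwdriver's round hole, on the block's top face (64 mm high), 30 mm from its centre along +x. The hole is 16 mm across, bevelled, and goes right through. Put away, the screwdriver hangs by its collar on the block's top, blade tip 55 mm below this point; any turn about its axis will do.
- teacup: White porcelain teacup, 76 mm across, 58 mm high, loose. Origin: centre of its underside. Leave it alone.
- mold: Green plastic dumpling mold, opened flat, 82 x 210 mm (long along its y), 14 mm high, loose. Origin: centre of its underside. Leave it alone.
- strainer: Small stainless strainer, bowl 79 mm across and 34 mm high, centred 40 mm to -y of the origin, handle to +y, 165 mm long in all, loose. Origin: on the table. Leave it alone.
- rolling_pin: Stout wooden rolling pin lying along its y, 300 mm long, 48 mm thick, loose. Origin: on the table under its middle. Leave it alone.
Things that resemble listed ones, but are neither listed nor needed, are in the scene too. Leave any turquoise or yellow look-alike of the screwdriver alone. Several things have the shape of the block; the one meant has the colours described above.

How it is judged:
By the outcome, as a careful person would: the job done as asked, in the order asked, and still so for the second after the job is handed in, with the robot touching nothing.
It also fails if it takes over 72 s, if anything falls off the work surface, if the arm or the gripper's body presses on something with over 40 N, if the wrist force passes 120 N, or if a joint passes its speed limit or range.

## Working session

There is one attempt and no reset: what is moved stays moved. The work goes in short steps, Python scripts to look and compute and a shell command to move; the robot and the scene stay as the last step left them, time stands still between calls to the robot, and variables do not carry over. Pictures are saved under pics/ and viewed, and the job is handed in when it is done.

```bash
ls; mkdir -p pics
python3 - <<'E'
from workcell import manip, imaging
import cv2,numpy as np,json
print(manip.get_state())
for n in ["scene","top","wrist"]:
    s=imaging.snapshot(n); cv2.imwrite(f"pics/{n}0.png",s["pixels"][:,:,::-1])
    print(n,s["fx"],s["fy"],s["cx"],s["cy"],np.round(s["cam_to_world"],4).tolist(),[k for k in s])
E
```

```text
pics
{'t': 0.0, 'qpos': array([-1.12398820e+00,  3.20310556e-01,  1.56567862e+00, -3.17315935e-05,
        1.25741119e+00, -2.00208583e-02]), 'qd': array([-0.00185316, -0.00073551,  0.00020711,  0.001189  , -0.00018965,
       -0.00020174]), 'joint_torque': array([ 6.55109852e-04, -4.12465024e+01, -2.31973028e+01,  7.26297917e-02,
        4.56526293e-02, -1.35486766e-04]), 'ee_pos': array([ 258.54243598, -513.02295246,  213.10973858]), 'tool_rot': array([-1.5707903 ,  0.00180795, -1.10395753]), 'ft_force': array([0.07583173, 0.06828514, 1.0513109 ]), 'ft_torque': array([-0.05011834,  0.00200669,  0.01878907]), 'grip_width': 1.0019517950673116}
scene 402.1547919271175 402.1547919271175 276.2729041752164 206.26558103644342 [[-0.4548, -0.5832, 0.6731, 1277.8421], [0.8904, -0.316, 0.3277, 359.9745], [0.0216, 0.7484, 0.6629, 763.346], [0.0, 0.0, 0.0, 1.0]] ['pixels', 'fx', 'fy', 'cx', 'cy', 'cam_to_world']
top 438.15398742047046 438.15398742047046 273.9532533587147 207.44476704333718 [[0.0089, 0.9966, -0.0818, 541.2997], [-0.9999, 0.0081, -0.0105, 27.5606], [-0.0098, 0.0819, 0.9966, 1168.1435], [0.0, 0.0, 0.0, 1.0]] ['pixels', 'fx', 'fy', 'cx', 'cy', 'cam_to_world']
wrist 321.6897958773776 321.6897958773776 274.26828921119466 205.78452790737003 [[0.4504, 0.8592, 0.2428, 327.5761], [-0.8928, 0.4337, 0.1214, -479.4841], [-0.001, -0.2714, 0.9625, 384.1929], [0.0, 0.0, 0.0, 1.0]] ['pixels', 'fx', 'fy', 'cx', 'cy', 'cam_to_world']
```

View pics/top0.png

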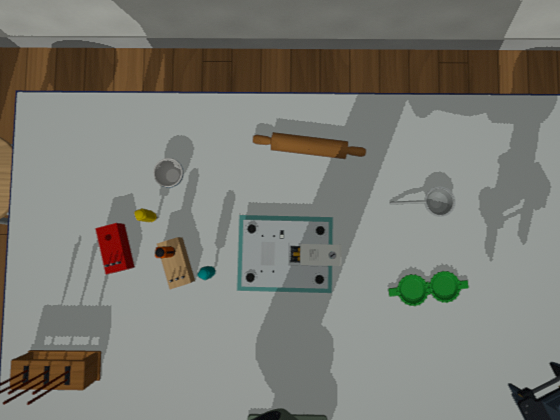

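View pics/scene0.png

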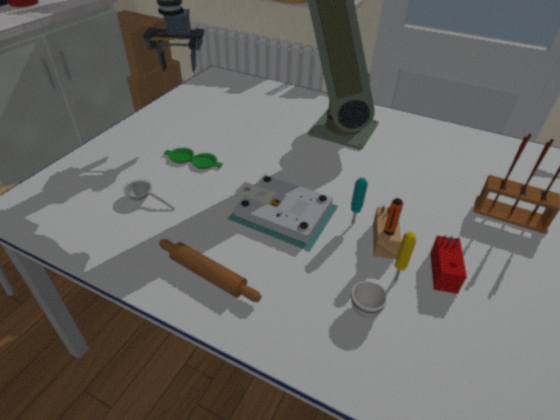

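View pics/wrist0.png

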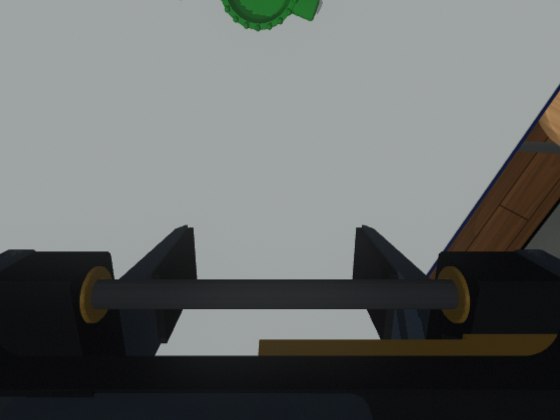

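Run:
```python
import cv2
a=cv2.imread("pics/top0.png")
cv2.imwrite("pics/t_scale.png",cv2.resize(a[200:305,225:355],None,fx=6,fy=5.7,interpolation=cv2.INTER_CUBIC)[:598])
cv2.imwrite("pics/t_block.png",cv2.resize(a[195:305,85:225],None,fx=5.4,fy=5.4,interpolation=cv2.INTER_CUBIC))
b=cv2.imread("pics/scene0.png")
cv2.imwrite("pics/s_block.png",cv2.resize(b[170:300,340:480],None,fx=4.6,fy=4.6,interpolation=cv2.INTER_CUBIC))
```

```text
(no output)
```

View pics/t_scale.png

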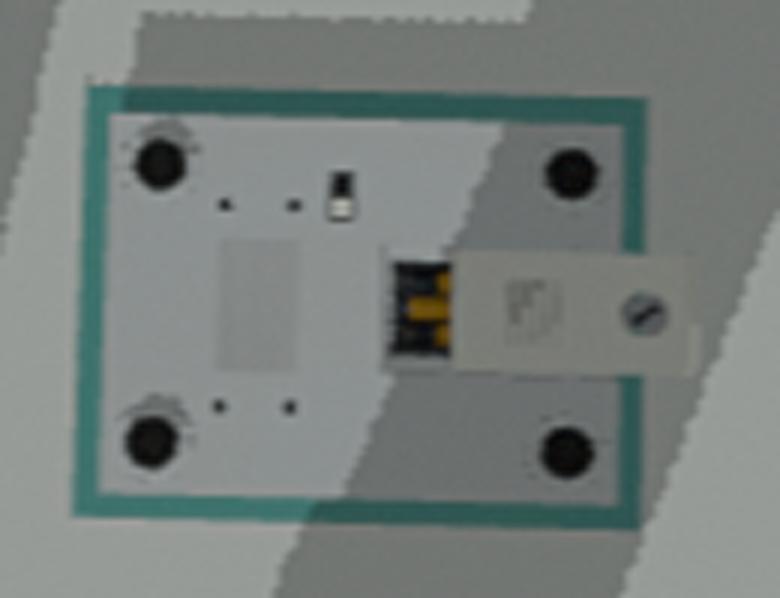

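View pics/t_block.png

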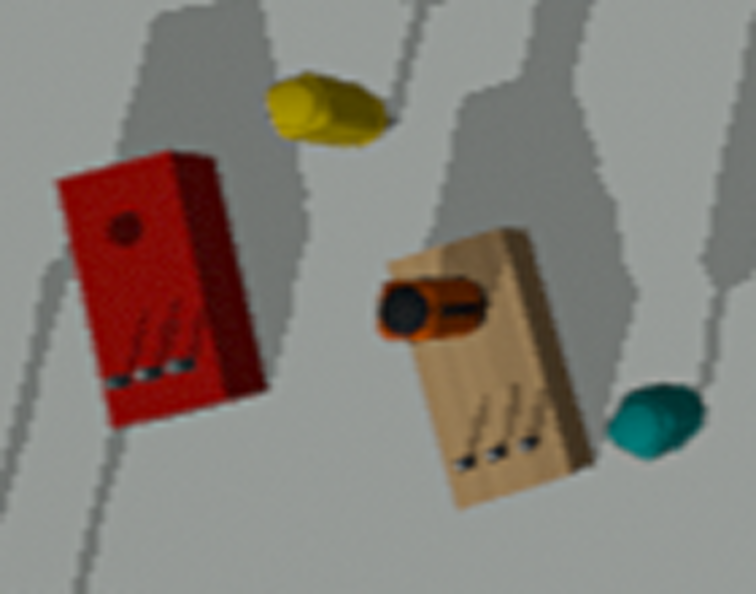

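View pics/s_block.png

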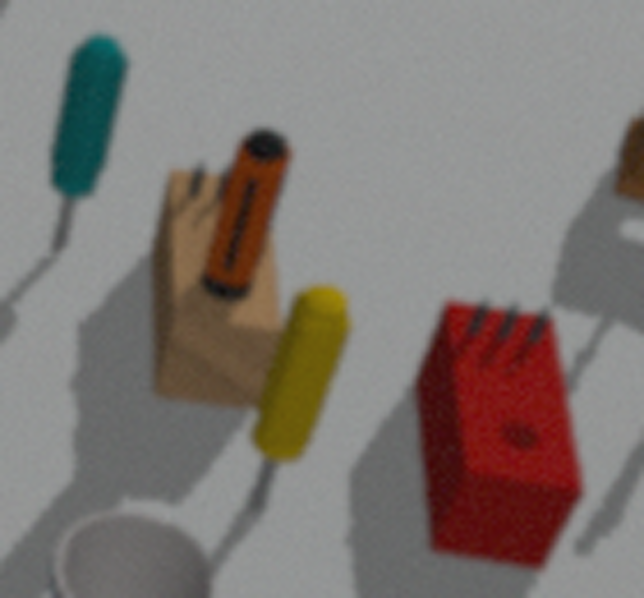

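```bash
cat > h.py <<'E'
import numpy as np, cv2
from workcell import manip, imaging
from scipy.spatial.transform import Rotation as Rn
def ray(s,u,v):
    M=np.array(s["cam_to_world"]); d=M[:3,:3]@np.array([(u-s["cx"])/s["fx"],-(v-s["cy"])/s["fy"],-1.]); return M[:3,3],d
def onz(s,u,v,z):
    o,d=ray(s,u,v); return o+d*(z-o[2])/d[2]
def proj(s,P):
    M=np.array(s["cam_to_world"]); p=(np.asarray(P,float)-M[:3,3])@M[:3,:3]
    return np.array([s["cx"]+s["fx"]*p[...,0]/-p[...,2], s["cy"]-s["fy"]*p[...,1]/-p[...,2]]).T
def snap(name,fn,crop=None,k=1):
    s=imaging.snapshot(name); a=s["pixels"][:,:,::-1]
    np.savez("pics/"+fn+".npz",**s)
    if crop: u0,v0,u1,v1=crop; a=a[v0:v1,u0:u1]
    if k!=1: a=cv2.resize(a,None,fx=k,fy=k,interpolation=cv2.INTER_CUBIC)
    cv2.imwrite("pics/"+fn+".png",a); return s
def tool():
    st=manip.get_state(); return st["ee_pos"], Rn.from_euler("xyz",st["tool_rot"]).as_matrix(), st
E
python3 - <<'E'
from h import *
s=imaging.snapshot("top")
f=lambda X,Y:(225+(X+.5)/6-.5,200+(Y+.5)/5.7-.5)
P=[onz(s,*f(*p),47) for p in [(160,163),(571,173),(152,442),(567,453)]]
for p in P: print(np.round(p,1))
P=np.array(P); print("ctr",P.mean(0)); 
dy=(P[0]+P[2]-P[1]-P[3])/2; print("len y",np.linalg.norm(dy),"yaw",np.arctan2(-dy[0],dy[1])); dx=(P[0]+P[1]-P[2]-P[3])/2; print(np.linalg.norm(dx),np.arctan2(dx[1],dx[0]))
for n,p in dict(endtop=(694,256),endbot=(691,376)).items(): print(n,onz(s,*f(*p),37.5))
print("screw",onz(s,*f(645,313),38.9))
g=lambda X,Y:(85+(X+.5)/5.4-.5,195+(Y+.5)/5.4-.5)
for n,p,z in [("c1",(388,263),64),("c2",(502,229),64),("c3",(570,474),64),("c4",(460,508),64),("cap",(404,309),167-9+0),("b2",(497,452),88)]: print(n,np.round(onz(s,*g(*p),z),1))
S=imaging.snapshot("scene")
q=lambda X,Y:(340+(X+.5)/4.6-.5,170+(Y+.5)/4.6-.5)
for n,p,z in [("capS",(264,143),167),("c3",(172,170),64),("c4l",(170,330),64),("c4r",(283,328),64)]: print(n,np.round(onz(S,*q(*p),z),1))
E
```

```text
[579.6  97.   47. ]
[576.6 -78.1  47. ]
[455.5  98.7  47. ]
[452.3 -76.5  47. ]
ctr [515.99660049  10.29111375  47.        ]
len y 175.18984964415077 yaw -0.01747589333788512
124.17024084144596 -0.013653670111542419
endtop [ 539.98126175 -131.60263893   37.5       ]
endbot [ 486.31223871 -130.14039471   37.5       ]
screw [ 514.2839456 -110.4402296   38.9      ]
c1 [538.9 334.3  64. ]
c2 [555.2 281.5  64. ]
c3 [442.4 246.9  64. ]
c4 [426.3 297.5  64. ]
cap [519.6 300.8 158. ]
b2 [454.1 275.5  88. ]
capS [523.  300.1 167. ]
c3 [441.9 248.9  64. ]
c4l [566.  284.4  64. ]
c4r [536.4 336.6  64. ]
```

```bash
cat >> h.py <<'E'
def plan(pos,yaw=None,R1=None):
    p,R,st=tool()
    if R1 is None: R1=Rn.from_euler("xyz",[-np.pi/2,0,yaw]).as_matrix()
    sh=R.T@(np.asarray(pos,float)-p)/60
    rv=Rn.from_matrix(R.T@R1).as_rotvec(degrees=True)/8
    print("t",round(st["t"],2),"p",np.round(p,1),"rot",np.round(st["tool_rot"],4),"q6",round(st["qpos"][5],3),"F",np.round(st["ft_force"],1))
    print("shift",np.round(sh,3),"rot",np.round(rv,3))
E
python3 -c "
from h import *
plan([514,-170,100],0)"
```

```text
t 0.25 p [ 258.7 -513.3  213.6] rot [-1.5708e+00  8.0000e-04 -1.1040e+00] q6 -0.02 F [0.3 0.  0.6]
shift [-3.193  1.896  6.375] rot [-3.000e-03 -7.907e+00 -5.000e-03]
```

```bash
python3 -m crank '[[[-0.64,0.38,1.275],[0,-1.3,0],-1],[[-1.28,0.76,2.55],[0,-2.6,0],-1],[[-1.9,1.14,3.8],[0,-3.9,0],-1],[[-2.55,1.5,5.1],[0,-5.2,0],-1],[[-3.19,1.9,6.37],[0,-6.5,0],-1]]' 20; python3 -c "
from h import *
plan([514,-170,100],0)"
```

```text
t: 0.88
ee_pos: [440.2, -269.7, 133.4]
tool_rot: [-1.571, -0.001, -0.191]
ft_force: [1.3, -0.1, 0.5]
grip_width: 0.482
t 0.88 p [ 440.2 -269.7  133.4] rot [-1.5712e+00 -8.0000e-04 -1.9070e-01] q6 -0.381 F [ 1.3 -0.1  0.5]
shift [0.893 0.556 1.865] rot [ 0.003 -1.366  0.006]
```

```bash
python3 -m crank '[[[0.45,0.28,0.93],[0,-0.9,0],-1],[[0.89,0.56,1.865],[0,-1.37,0],-1],[[0.89,0.56,1.865],[0,-1.37,0],-1],[[0.89,0.56,1.865],[0,-1.37,0],-1],[[0.89,0.56,1.865],[0,-1.37,0],-1]]' 20; python3 -c "
from h import *
plan([514,-160,22],0)
snap('wrist','w1')"
```

```text
t: 1.5
ee_pos: [512.9, -173.1, 100.5]
tool_rot: [-1.571, -0.001, -0.007]
ft_force: [0.2, -0.1, -0.7]
grip_width: 0.004
t 1.5 p [ 512.9 -173.1  100.5] rot [-1.5714e+00 -5.0000e-04 -6.9000e-03] q6 -0.339 F [ 0.2 -0.1 -0.7]
shift [0.017 1.308 0.22 ] rot [ 0.004 -0.049  0.004]
```

View pics/w1.png

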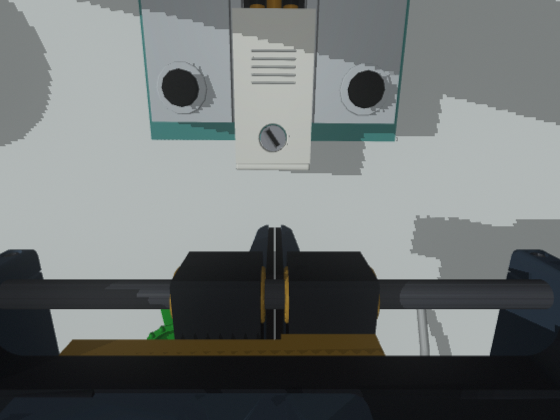

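Run:
```python
from h import *
s=dict(np.load("pics/w1.npz"))
for n,p,z in [("screw",(273,138),38.8),("slotA",(266,129),38.8),("slotB",(279,147),38.8),("endL",(236,168),37.5),("endR",(309,168),37.5),("footL",(180,88),47),("footR",(366,89),47)]: print(n,np.round(onz(s,*p,z),1))
a=s["pixels"][100:180,220:330,::-1]; cv2.imwrite("pics/w1c.png",cv2.resize(a,None,fx=7,fy=7,interpolation=cv2.INTER_CUBIC))
```

```text
screw [ 512.9 -112.9   38.8]
slotA [ 508.  -106.7   38.8]
slotB [ 517.1 -119.2   38.8]
endL [ 485.6 -134.3   37.5]
endR [ 539.  -134.7   37.5]
footL [452.  -79.7  47. ]
footR [574.3 -81.1  47. ]
```

View pics/w1c.png

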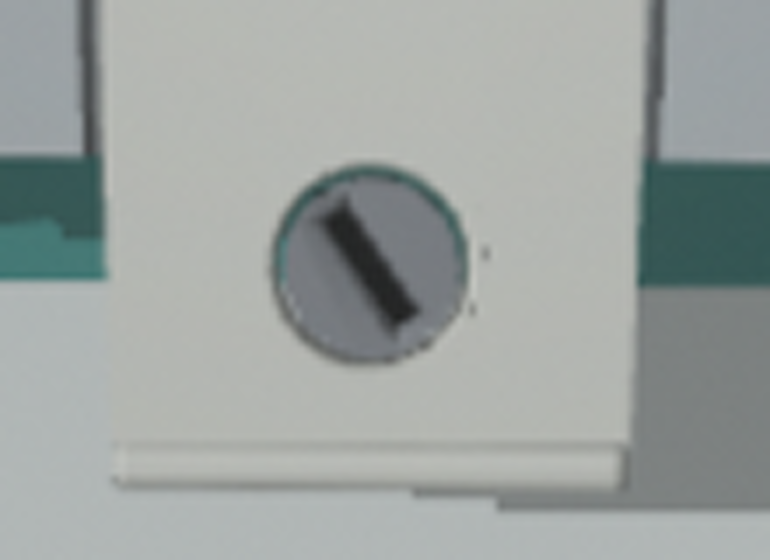

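```bash
python3 -m crank '[[[0.02,0.8,0.12],[0,0,0],-1],[[0.02,1.29,0.22],[0,0,0],-1],[[0.02,1.29,0.22],[0,0,0],-1],[[0.02,1.29,0.32],[0,0,0],-1],[[0.02,1.29,0.42],[0,0,0],-1]]' 20; python3 -c "
from h import *
plan([514,-125,23],0)"
```

```text
t: 2.17
ee_pos: [515.8, -148.4, 24.3]
tool_rot: [-1.574, -0.003, -0.005]
ft_force: [-0.7, -6.1, -1.1]
grip_width: 0.006
t 2.17 p [ 515.8 -148.4   24.3] rot [-1.5742 -0.0035 -0.0046] q6 -0.293 F [-0.7 -6.1 -1.1]
shift [-0.032  0.02   0.39 ] rot [ 0.025 -0.033  0.025]
```

Contact at 6 N. Push on.

```bash
python3 -m crank '[[[-0.01,0.01,0.08],[0,0,0],-1],[[-0.02,0.01,0.16],[0,0,0],-1],[[-0.03,0.01,0.24],[0,0,0],-1],[[-0.03,0.01,0.32],[0,0,0],-1],[[-0.03,0.01,0.40],[0,0,0],-1]]' 20; python3 -c "
from h import *
plan([514,-115,23],0);snap('wrist','w2')"
```

```text
t: 2.8
ee_pos: [516.0, -124.6, 24.2]
tool_rot: [-1.575, -0.008, -0.005]
ft_force: [1.8, -5.5, -0.3]
grip_width: 0.007
t 2.8 p [ 516.  -124.6   24.2] rot [-1.5749 -0.0076 -0.0045] q6 -0.251 F [ 1.8 -5.5 -0.3]
shift [-0.034  0.02   0.16 ] rot [ 0.029 -0.032  0.054]
```

View pics/w2.png

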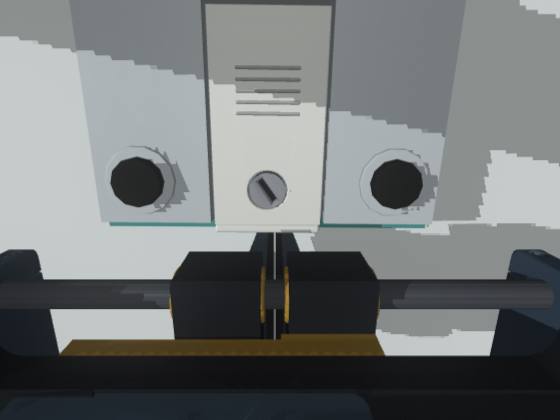

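```bash
python3 -m crank '[[[-0.01,0.01,0.03],[0,0,0],-1],[[-0.02,0.01,0.06],[0,0,0],-1],[[-0.02,0.01,0.09],[0,0,0],-1],[[-0.02,0.01,0.12],[0,0,0],-1],[[-0.02,0.01,0.15],[0,0,0],-1]]' 20; python3 -c "
from h import *
plan([514,-113,23],0)"
```

```text
t: 3.48
ee_pos: [516.4, -123.3, 24.8]
tool_rot: [-1.588, -0.011, 0.003]
ft_force: [-0.7, -38.4, 1.0]
grip_width: 0.002
t 3.48 p [ 516.4 -123.3   24.8] rot [-1.5885 -0.0114  0.0029] q6 -0.235 F [ -0.7 -38.4   1. ]
shift [-0.04   0.026  0.172] rot [0.127 0.02  0.082]
```

```bash
python3 -m crank '[[[0,0,-0.15],[0,0,0],-1],[[0,0,-0.5],[0,0,0],-1],[[0,-0.6,-0.7],[0,0,0],0],[[0,-1.3,-0.7],[0,0,0],1],[[0,-1.3,-0.7],[0,0,0],1]]' 20
python3 - <<'E'
from h import *
plan([514,-113,23],0)
s=snap('wrist','w3'); a=s["pixels"][0:190,120:430,::-1]; cv2.imwrite("pics/w3c.png",cv2.resize(a,None,fx=2.5,fy=2.5,interpolation=cv2.INTER_CUBIC))
E
```

```text
t: 4.1
ee_pos: [514.4, -156.5, 103.9]
tool_rot: [-1.573, -0.009, -0.006]
ft_force: [-0.0, 0.2, -0.8]
grip_width: 0.306
t 4.1 p [ 514.4 -156.5  103.9] rot [-1.5734 -0.0093 -0.0056] q6 -0.312 F [-0.   0.2 -0.8]
shift [-0.024  1.347  0.728] rot [ 0.019 -0.04   0.067]
```

View pics/w3c.png

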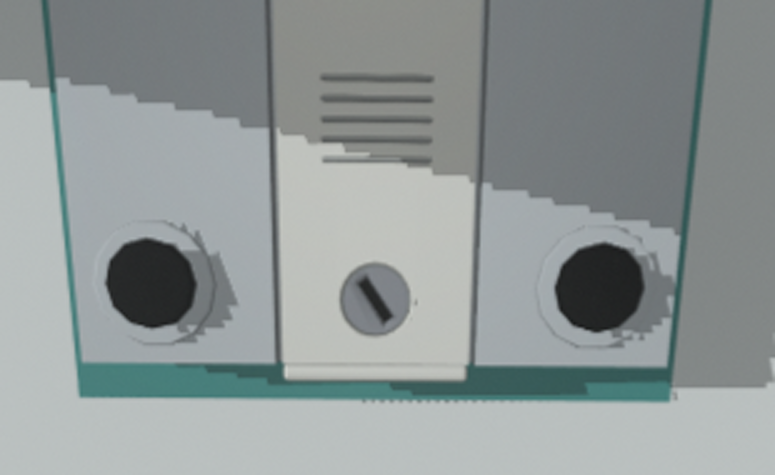

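Run:
```python
from h import *
s=dict(np.load("pics/w3.npz"))
f=lambda X,Y:(120+(X+.5)/2.5-.5,(Y+.5)/2.5-.5)
for n,p,z in [("screw",(375,299),38.8),("endL",(284,380),37),("endR",(467,380),37),("shellL",(82,363),38),("shellR",(670,367),38),("footL",(151,283),47),("footR",(600,287),47)]: print(n,np.round(onz(s,*f(*p),z),1))
t=snap('top','t3',(225,200,355,305),6)
```

```text
screw [512.6 -83.6  38.8]
endL [ 485.8 -106.4   37. ]
endR [ 539.4 -106.8   37. ]
shellL [ 427.7 -101.1   38. ]
shellR [ 598.5 -103.3   38. ]
footL [452. -79.  47.]
footR [574.1 -80.7  47. ]
```

View pics/t3.png

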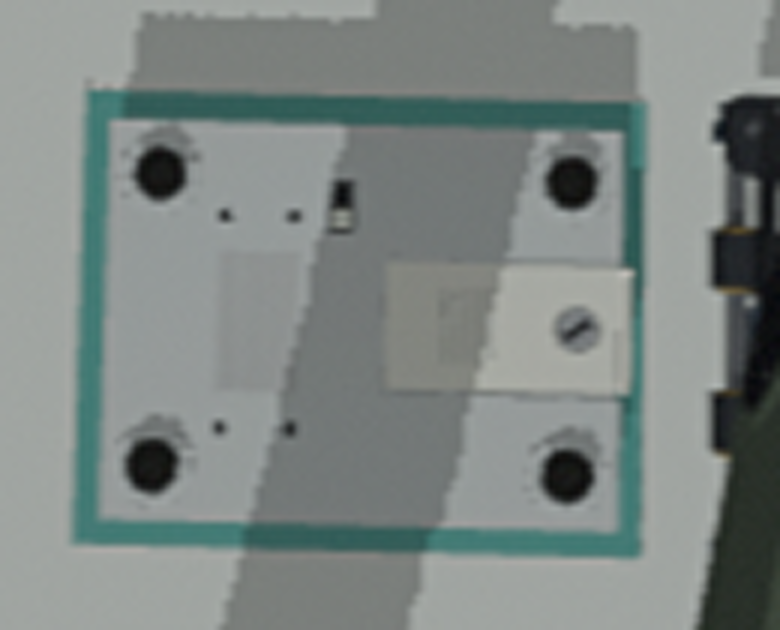

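```bash
python3 -m crank '[[[0,-1.0,0.2],[0,-1.3,0],1],[[0,-1.9,0.6],[0,-2.6,0],1],[[0,-1.95,1.6],[0,-3.9,0],1],[[0,-1.95,2.6],[0,-5.2,0],1],[[0,-1.95,3.6],[0,-6.5,0],1]]' 20
python3 - <<'E'
from h import *
plan([519,299,217],np.radians(108))
E
```

```text
t: 4.82
ee_pos: [511.7, 62.2, 215.4]
tool_rot: [-1.569, 0.001, 0.908]
ft_force: [1.5, -0.0, 0.1]
grip_width: 0.935
t 4.83 p [511.7  62.2 215.4] rot [-1.5694e+00  1.2000e-03  9.0820e-01] q6 -0.81 F [ 1.5 -0.   0.1]
shift [ 3.186 -0.026  2.333] rot [-1.400e-02 -6.996e+00 -3.000e-03]
```

```bash
python3 -m crank '[[[0.8,-0.03,0.58],[0,-1.3,0],1],[[1.6,-0.03,1.17],[0,-2.6,0],1],[[2.4,-0.03,1.75],[0,-3.9,0],1],[[3.19,-0.03,2.33],[0,-5.2,0],1],[[3.19,-0.03,2.33],[0,-6.5,0],1]]' 20
python3 - <<'E'
from h import *
plan([519,299,217],np.radians(108))
snap('wrist','w4')
E
```

```text
t: 5.45
ee_pos: [520.4, 301.1, 216.1]
tool_rot: [-1.568, -0.0, 1.821]
ft_force: [-0.4, -1.7, -0.1]
grip_width: 1.002
t 5.45 p [520.4 301.1 216.1] rot [-1.5679e+00 -4.0000e-04  1.8212e+00] q6 -1.317 F [-0.4 -1.7 -0.1]
shift [-0.029 -0.016  0.031] rot [-0.021 -0.457  0.004]
```

View pics/w4.png

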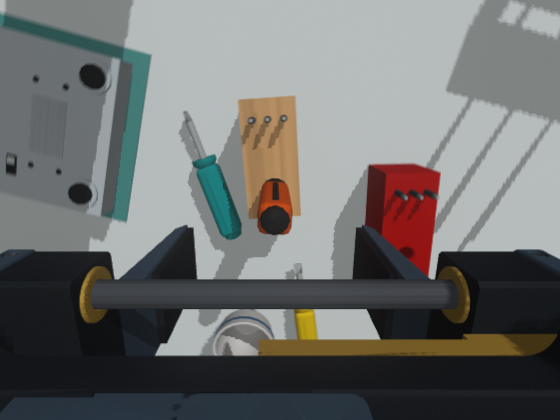

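Run:
```python
from h import *
s=dict(np.load("pics/w4.npz"))
a=s["pixels"][85:250,170:310,::-1]; cv2.imwrite("pics/w4c.png",cv2.resize(a,None,fx=3.6,fy=3.6,interpolation=cv2.INTER_CUBIC))
```

```text
(no output)
```

View pics/w4c.png

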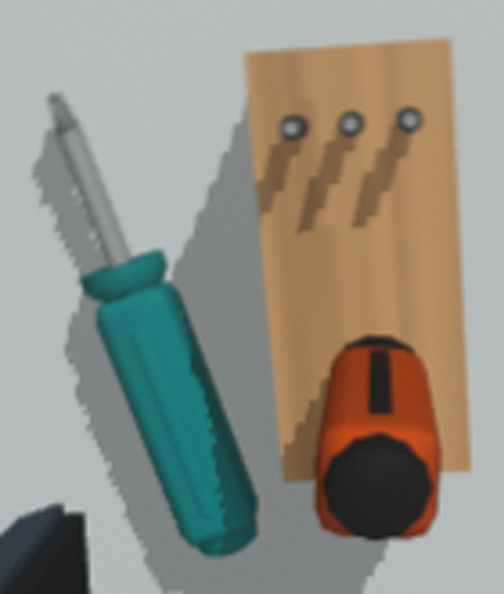

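Run:
```python
from h import *
s=dict(np.load("pics/w4.npz"))
a=s["pixels"][170:245,245:305,::-1]; cv2.imwrite("pics/w4d.png",cv2.resize(a,None,fx=8,fy=8,interpolation=cv2.INTER_CUBIC))
```

```text
(no output)
```

View pics/w4d.png

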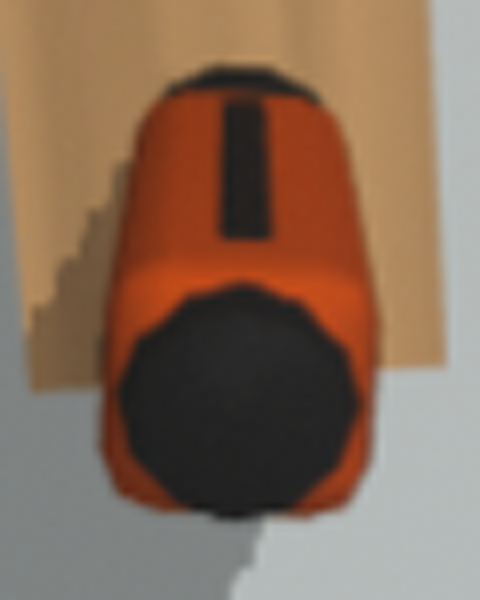

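Run:
```python
from h import *
s=dict(np.load("pics/w4.npz"))
print(onz(s,274.6,219.7,167))
f=lambda X,Y:(170+(X+.5)/3.6-.5,85+(Y+.5)/3.6-.5)
C=np.array([onz(s,*f(*p),64) for p in [(247,53),(451,40),(470,470),(284,482)]]);print(np.round(C,1))
c=C.mean(0); dx=(C[3]+C[2]-C[0]-C[1]); th=np.arctan2(dx[1],dx[0]); print(c,th,"hole",c+30*np.array([np.cos(th),np.sin(th),0]),np.linalg.norm(dx)/2)
plan([519,300,215],1.86)
```

```text
[516.47760745 299.54469019 167.        ]
[[440.6 244.3  64. ]
 [424.  295.9  64. ]
 [537.5 332.8  64. ]
 [554.6 281.   64. ]]
[489.18684479 288.51575113  64.        ] 0.31300223696778157 hole [517.72924743 297.75324278  64.        ] 119.50389694486321
t 5.5 p [520.4 299.2 216.1] rot [-1.5674e+00  9.0000e-04  1.8235e+00] q6 -1.321 F [ 0.  -0.5 -0.3]
shift [0.018 0.019 0.019] rot [-0.025 -0.262 -0.006]
```

```bash
python3 -m crank '[[[0,0,0.05],[0,0,0],0.2],[[0,0.45,0.05],[0,0,0],0.2],[[0,1.2,0.05],[0,0,0],0.2],[[0,1.8,0.05],[0,0,0],0.2],[[0,1.8,0.05],[0,0,0],0.2]]' 20
python3 - <<'E'
from h import *
plan([517.5,299,108],1.82)
E
```

```text
t: 6.12
ee_pos: [516.5, 294.4, 107.5]
tool_rot: [-1.564, 0.002, 1.807]
ft_force: [0.4, -0.7, 0.3]
grip_width: 0.602
t 6.12 p [516.5 294.4 107.5] rot [-1.5636  0.002   1.8067] q6 -1.308 F [ 0.4 -0.7  0.3]
shift [ 0.071 -0.009 -0.034] rot [-0.051 -0.096 -0.014]
```

```bash
python3 -m crank '[[[0.07,0,-0.03],[-0.05,0,0],0.2],[[0.07,0,-0.03],[-0.05,0,0],-0.3],[[0.07,0,-0.03],[-0.05,0,0],-1],[[0.07,0,-0.03],[-0.05,0,0],-1],[[0.07,0,-0.03],[-0.05,0,0],-1]]' 40
python3 - <<'E'
from h import *
plan([517.5,299,108],1.82)
E
```

```text
t: 6.75
ee_pos: [519.6, 301.1, 110.8]
tool_rot: [-1.579, -0.0, 1.81]
ft_force: [-0.9, 0.5, 2.4]
grip_width: 0.282
t 6.75 p [519.6 301.1 110.8] rot [-1.5786e+00 -2.0000e-04  1.8099e+00] q6 -1.302 F [-0.9  0.5  2.4]
shift [-0.025  0.047  0.043] rot [ 0.056 -0.072  0.001]
```

```bash
python3 -m crank '[[[0,0,0],[0,0,0],-1],[[0,0,0],[0,0,0],-1],[[0,0,0],[0,0,0],-1],[[0,0,0],[0,0,0],-1],[[0,0,0],[0,0,0],-1]]' 40
python3 - <<'E'
from h import *
for i in range(3):
  plan([517.5,299,108],1.82); imaging.snapshot("top")
E
```

```text
t: 7.38
ee_pos: [519.7, 301.1, 110.8]
tool_rot: [-1.579, -0.0, 1.81]
ft_force: [-0.1, -0.8, 4.9]
grip_width: 0.28
t 7.38 p [519.7 301.1 110.8] rot [-1.5786e+00 -2.0000e-04  1.8100e+00] q6 -1.302 F [-0.1 -0.8  4.9]
shift [-0.025  0.046  0.044] rot [ 0.056 -0.072  0.001]
t 7.42 p [519.6 301.1 110.8] rot [-1.5786e+00 -2.0000e-04  1.8100e+00] q6 -1.302 F [-0.1 -0.1  4.8]
shift [-0.025  0.046  0.043] rot [ 0.056 -0.072  0.001]
t 7.47 p [519.7 301.1 110.8] rot [-1.5786e+00 -2.0000e-04  1.8100e+00] q6 -1.302 F [ 0.2 -0.5  6.2]
shift [-0.026  0.046  0.044] rot [ 0.056 -0.072  0.001]
```

```bash
python3 -m crank '[[[0,-0.3,0],[0,0,0],-1],[[0,-0.8,0],[0,0,0],-1],[[0,-1.5,0],[0,0,0],-1],[[0,-2.0,0],[0,0,0],-1],[[0,-2.0,0],[0,0,0],-1]]' 40
python3 - <<'E'
from h import *
plan([515,-85,240],np.radians(34))
snap('wrist','w5')
snap('scene','s5',(330,60,480,260),3)
E
```

```text
t: 8.15
ee_pos: [519.6, 301.2, 231.7]
tool_rot: [-1.582, -0.001, 1.81]
ft_force: [0.7, 0.5, -2.0]
grip_width: 0.281
t 8.15 p [519.6 301.2 231.7] rot [-1.5818e+00 -9.0000e-04  1.8100e+00] q6 -1.302 F [ 0.7  0.5 -2. ]
shift [-6.235 -0.161  1.597] rot [0.065 8.713 0.054]
```

View pics/w5.png

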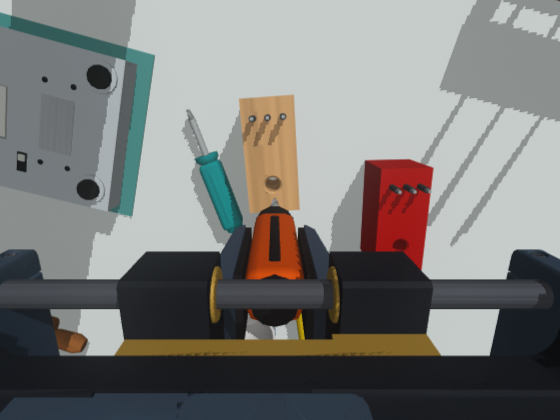

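View pics/s5.png

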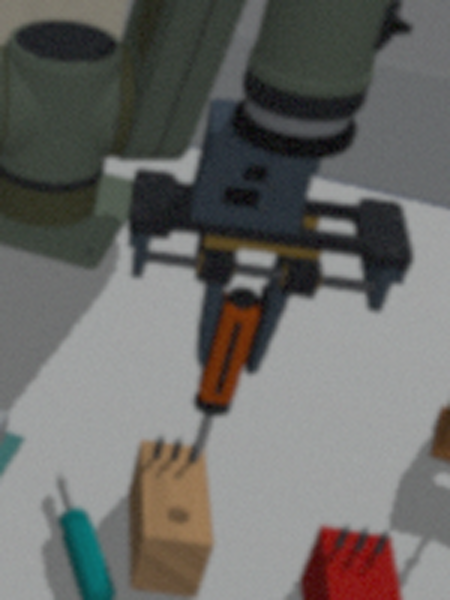

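Run:
```python
from h import *
s=dict(np.load("pics/w5.npz"))
a=s["pixels"][165:225,240:310,::-1]; cv2.imwrite("pics/w5c.png",cv2.resize(a,None,fx=10,fy=10,interpolation=cv2.INTER_CUBIC))
p,R,_=tool(); tip=p+R@np.array([0,108,0]); print(tip,proj(s,tip),proj(s,tip+R@np.array([5,0,0])),proj(s,tip+R@np.array([0,0,5])))
```

```text
[518.38315532 300.33564151 120.42549517] [274.50866391 199.64909994] [280.02194618 199.64944846] [274.51197726 194.2983982 ]
```

View pics/w5c.png

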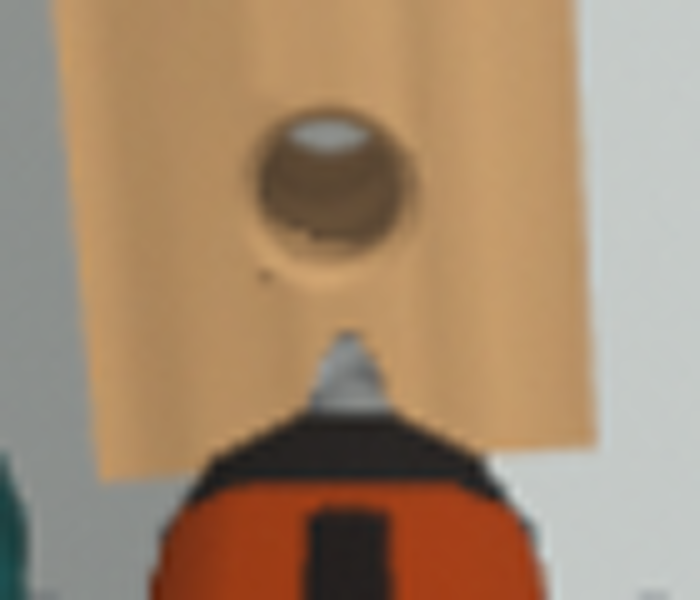

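Run:
```python
from h import *
s=dict(np.load("pics/w5.npz"))
p,R,_=tool()
for ty in (102,108):
  for tz in (5,3,1,-1): print(ty,tz,proj(s,p+R@np.array([0,ty,tz])))
  print(proj(s,p+R@np.array([1,ty,1])))
# hole centre measured
print("hole",onz(s,240+333/10-.5,165+183/10-.5,64), "tool yaw",_["tool_rot"])
```

```text
102 5 [274.52510536 195.95179469]
102 3 [274.52372375 198.13837299]
102 1 [274.52234752 200.31643821]
102 -1 [274.52097664 202.48603996]
[275.64834084 200.31650643]
108 5 [274.51197726 194.2983982 ]
108 3 [274.51064812 196.44481665]
108 1 [274.50932405 198.58304362]
108 -1 [274.50800503 200.71312591]
[275.61305173 198.58311803]
hole [515.60682508 297.83291294  64.        ] tool yaw [-1.57511499e+00  8.52457023e-04  1.80998578e+00]
```

Run:
```python
from h import *
s=dict(np.load("pics/w5.npz"))
print(onz(s,188,112,0),[onz(s,236,228,z).round() for z in (140,160,180)])
plan([513,-84,205],np.radians(34))
```

```text
[469.12804735 181.6271149    0.        ] [array([546., 273., 140.]), array([538., 273., 160.]), array([530., 274., 180.])]
t 8.25 p [517.9 300.3 228.4] rot [-1.5751e+00  9.0000e-04  1.8100e+00] q6 -1.302 F [ 0.8 -0.8 -1.7]
shift [-6.203  0.389  1.599] rot [0.031 8.713 0.013]
```

Run:
```python
from h import *
s=dict(np.load("pics/w5.npz")); t=imaging.snapshot("top")
def tri(*rs):
    A=0;b=0
    for o,d in rs:
        d=d/np.linalg.norm(d); P=np.eye(3)-np.outer(d,d); A=A+P; b=b+P@o
    x=np.linalg.solve(A,b); return x,[np.linalg.norm(np.cross(d/np.linalg.norm(d),x-o)) for o,d in rs]
S=imaging.snapshot("scene")
print(tri(ray(t,201,274.5),ray(S,361.5,180)))
print(onz(S,354,224,0),onz(t,214,266,0))
```

```text
(array([469.3379052 , 202.31811866, 154.15789189]), [np.float64(2.216480642583778), np.float64(2.216480642583825)])
[4.66407010e+02 2.03599446e+02 1.13686838e-13] [480.18313331 197.34127597   0.        ]
```

```bash
python3 -m crank '[[[-0.9,-0.1,0.23],[0,1.3,0],-1],[[-1.85,-0.1,0.48],[0,2.6,0],-1],[[-2.8,-0.1,0.72],[0,3.9,0],-1],[[-3.75,-0.1,0.97],[0,5.2,0],-1],[[-4.7,-0.1,1.2],[0,6.5,0],-1]]' 40
python3 - <<'E'
from h import *
plan([513,-84,175],np.radians(34))
E
```

```text
t: 8.98
ee_pos: [514.4, 7.9, 234.2]
tool_rot: [-1.573, -0.004, 0.897]
ft_force: [0.5, -0.3, -1.4]
grip_width: 0.283
t 8.97 p [514.4   7.9 234.2] rot [-1.5731 -0.0038  0.8967] q6 -0.905 F [ 0.5 -0.3 -1.4]
shift [-1.215  0.984 -0.935] rot [0.012 2.172 0.03 ]
```

```bash
python3 -m crank '[[[-0.6,0,-0.47],[0,1.1,0],-1],[[-1.2,0.2,-0.94],[0,2.17,0],-1],[[-1.215,0.98,-0.94],[0,2.17,0],-1],[[-1.215,0.98,-0.94],[0,2.17,0],-1],[[-1.215,0.98,-0.94],[0,2.17,0],-1]]' 40
python3 - <<'E'
from h import *
imaging.snapshot("top")
plan([513,-84,175],np.radians(34))
s=snap('wrist','w6'); a=s["pixels"][120:240,200:350,::-1]; cv2.imwrite("pics/w6c.png",cv2.resize(a,None,fx=5,fy=5,interpolation=cv2.INTER_CUBIC))
E
```

```text
t: 9.6
ee_pos: [515.4, -82.1, 177.3]
tool_rot: [-1.574, -0.007, 0.6]
ft_force: [-0.0, 0.5, -1.5]
grip_width: 0.281
t 9.65 p [515.9 -82.  178. ] rot [-1.5748 -0.0081  0.6004] q6 -0.783 F [ 0.5  0.7 -2.1]
shift [-0.059  0.05   0.001] rot [0.028 0.05  0.058]
```

View pics/w6c.png

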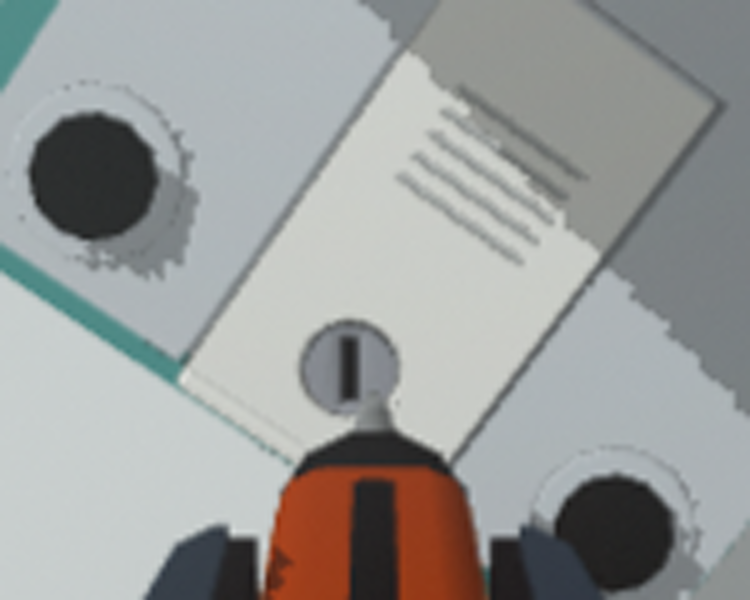

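Run:
```python
from h import *
s=dict(np.load("pics/w6.npz"))
p,R,st=tool()
f=lambda X,Y:(200+(X+.5)/5-.5,120+(Y+.5)/5-.5)
for n,q,z in [("slotc",(349,369),38.8),("circ",(350,368),38.8),("sA",(347.5,338),38.8),("sB",(350,400),38.8)]:
    P=onz(s,*f(*q),z); print(n,P.round(1),(R.T@(P-p)).round(2))
for ty in(100,102,104):
  M=np.array(s["cam_to_world"]); 
  # intersect tip far edge pixel w/ height
  P=onz(s,*f(375,393),(p+R@[0,ty,0])[2]); print("tipfar",ty,(R.T@(P-p)).round(2))
```

```text
slotc [512.6 -83.8  38.8] [ -5.11 139.45   1.15]
circ [512.6 -83.5  38.8] [ -4.91 139.45   1.36]
sA [508.8 -78.7  38.8] [ -5.38 139.42   7.44]
sB [516.3 -88.9  38.8] [ -4.93 139.48  -5.2 ]
tipfar 100 [3.000e-02 9.997e+01 6.380e+00]
tipfar 102 [3.0000e-02 1.0197e+02 5.8700e+00]
tipfar 104 [3.0000e-02 1.0398e+02 5.3500e+00]
```

```bash
python3 -m crank '[[[-0.04,0,0],[0.03,-0.2,0.06],-1],[[-0.085,0.2,0.005],[0.03,-0.24,0.06],-1],[[-0.085,0.45,0.005],[0.03,-0.24,0.06],-1],[[-0.085,0.45,0.005],[0.03,-0.24,0.06],-1],[[-0.085,0.45,0.005],[0.03,-0.24,0.06],-1]]' 40
python3 - <<'E'
from h import *
imaging.snapshot("top");imaging.snapshot("top")
plan([513,-84,175],np.radians(36.3))
s=snap('wrist','w7'); a=s["pixels"][140:240,200:350,::-1]; cv2.imwrite("pics/w7c.png",cv2.resize(a,None,fx=5.3,fy=5.3,interpolation=cv2.INTER_CUBIC))
E
```

```text
t: 10.32
ee_pos: [510.8, -85.0, 149.6]
tool_rot: [-1.569, 0.002, 0.633]
ft_force: [-0.0, 0.3, -2.2]
grip_width: 0.282
t 10.43 p [511.1 -85.  150. ] rot [-1.5698e+00  1.4000e-03  6.3290e-01] q6 -0.82 F [ 0.5  1.4 -1.6]
shift [ 0.035 -0.416 -0.005] rot [-0.007 -0.004 -0.01 ]
```

View pics/w7c.png

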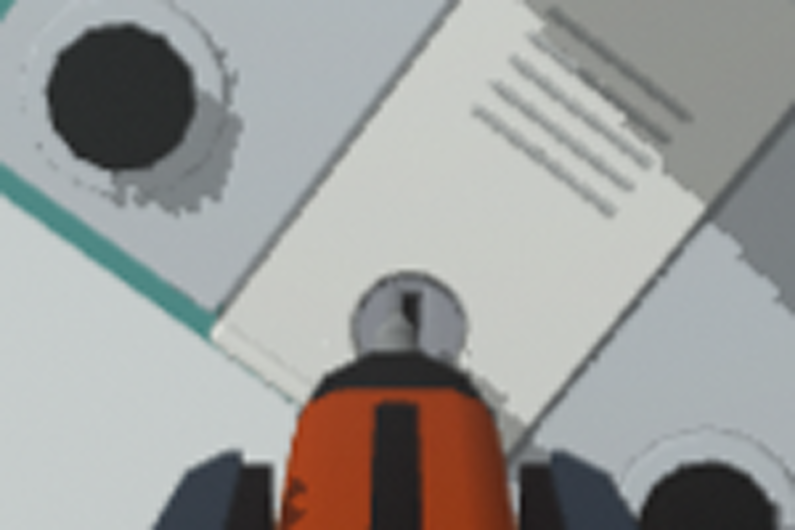

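Run:
```python
from h import *
s=dict(np.load("pics/w7.npz"))
a=s["pixels"][185:215,258:298,::-1]; cv2.imwrite("pics/w7d.png",cv2.resize(a,None,fx=18,fy=18,interpolation=cv2.INTER_CUBIC))
```

```text
(no output)
```

View pics/w7d.png

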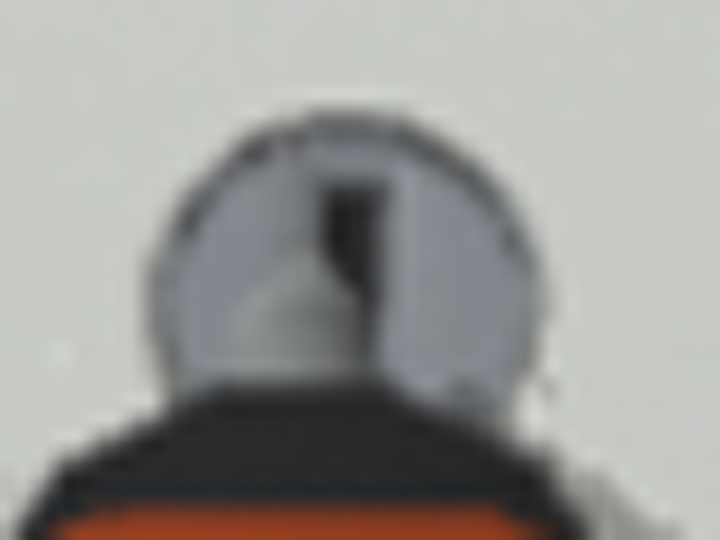

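```bash
cat >> h.py <<'E'
def rel(fn,pts,p=None,R=None):
    s=dict(np.load("pics/"+fn+".npz"))
    if p is None: p,R,_=tool()
    for n,(u,v),z in pts:
        P=onz(s,u,v,z); print(n,P.round(1),"tool",(R.T@(P-p)).round(2))
E
python3 - <<'E'
from h import *
p,R,_=tool()
rel("w7",[("circ",(277.3-.5,201.5-.5),38.8),("slotfar top",(277.7-.5,195.0-.5),38.8),("circtop",(276.8,185+110/18-.5),38.8),("tipfar",(274.0,198.1),p[2]-102)])
E
```

```text
circ [512.3 -83.2  38.8] tool [  2.22 111.3    0.68]
slotfar top [509.  -78.1  38.8] tool [  2.57 111.3    6.75]
circtop [506.5 -75.4  38.8] tool [  2.2  111.31  10.35]
tipfar [507.2 -80.6  48.1] tool [ -0.31 102.01   5.79]
```

```bash
python3 -m crank '[[[0.044,0,-0.005],[0,0,0],-1],[[0.044,0.07,-0.005],[0,0,0],-1],[[0.044,0.07,-0.005],[0,0,0],-1],[[0.044,0.07,-0.005],[0,0,0],-1],[[0.044,0.07,-0.005],[0,0,0],-1]]' 40
python3 - <<'E'
from h import *
imaging.snapshot("top");imaging.snapshot("top")
plan([513,-84,175],np.radians(36.3))
s=snap('wrist','w8'); 
a=s["pixels"][185:215,258:298,::-1]; cv2.imwrite("pics/w8d.png",cv2.resize(a,None,fx=18,fy=18,interpolation=cv2.INTER_CUBIC))
E
```

```text
t: 11.1
ee_pos: [513.1, -83.7, 145.6]
tool_rot: [-1.569, 0.002, 0.633]
ft_force: [-0.4, 0.0, -1.1]
grip_width: 0.283
t 11.2 p [513.1 -83.7 145.6] rot [-1.5693  0.0018  0.6329] q6 -0.816 F [-0.4  0.2 -1.6]
shift [-0.005 -0.49  -0.003] rot [-0.011 -0.004 -0.013]
```

View pics/w8d.png

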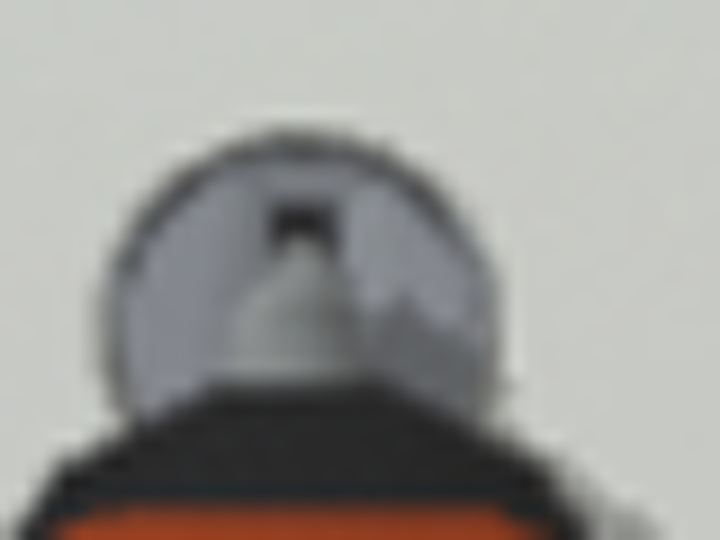

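```bash
python3 -m crank '[[[0,0.04,-0.008],[0,0,0],-1],[[0,0.07,-0.008],[0,0,0],-1],[[0,0.1,-0.008],[0,0,0],-1],[[0,0.13,-0.008],[0,0,0],-1],[[0,0.13,-0.008],[0,0,0],-1]]' 40
python3 - <<'E'
from h import *
imaging.snapshot("top")
plan([513,-84,145],np.radians(36.3))
s=snap('wrist','w9'); 
a=s["pixels"][180:215,253:303,::-1]; cv2.imwrite("pics/w9d.png",cv2.resize(a,None,fx=14,fy=14,interpolation=cv2.INTER_CUBIC))
E
```

```text
t: 11.88
ee_pos: [513.2, -84.0, 137.6]
tool_rot: [-1.569, 0.002, 0.633]
ft_force: [-0.4, -0.7, -1.5]
grip_width: 0.28
t 11.93 p [513.3 -84.  137.7] rot [-1.5691  0.0019  0.633 ] q6 -0.817 F [-1.  -0.7 -1.6]
shift [-0.004 -0.122  0.003] rot [-0.012 -0.004 -0.014]
```

View pics/w9d.png

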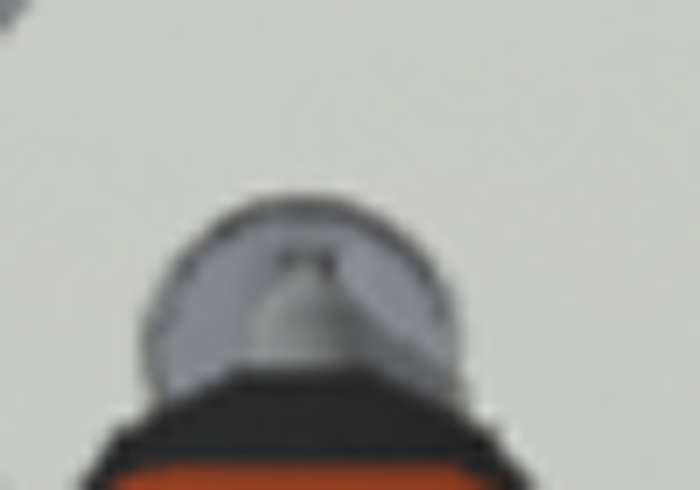

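```bash
python3 -m crank '[[[0,0.01,0],[0,0,0],-1],[[0,0.02,0],[0,0,0],-1],[[0,0.03,0],[0,0,0],-1],[[0,0.04,0],[0,0,0],-1],[[0,0.05,0],[0,0,0],-1]]' 40
python3 - <<'E'
from h import *
imaging.snapshot("top")
plan([513,-84,145],np.radians(36.3))
E
```

```text
t: 12.6
ee_pos: [513.4, -84.1, 135.4]
tool_rot: [-1.57, 0.002, 0.633]
ft_force: [-1.3, -0.1, 6.2]
grip_width: 0.283
t 12.65 p [513.5 -84.1 135.3] rot [-1.5698e+00  1.5000e-03  6.3300e-01] q6 -0.817 F [-1.3  0.2  5. ]
shift [-0.006 -0.161  0.006] rot [-0.007 -0.004 -0.01 ]
```

```bash
python3 -m crank '[[[-0.002,0.01,0],[0,1,0],-1],[[-0.004,0.012,0.001],[0,2,0],-1],[[-0.006,0.014,0.002],[0,3,0],-1],[[-0.008,0.016,0.003],[0,4,0],-1],[[-0.01,0.018,0.0035],[0,5,0],-1]]' 50
python3 - <<'E'
from h import *
imaging.snapshot("top")
plan([513,-84,145],np.radians(36.3))
print(manip.get_state()["ft_torque"])
s=snap('wrist','w10'); 
a=s["pixels"][150:240,210:340,::-1]; cv2.imwrite("pics/w10d.png",cv2.resize(a,None,fx=6,fy=6,interpolation=cv2.INTER_CUBIC))
E
```

```text
t: 13.28
ee_pos: [512.7, -84.3, 134.7]
tool_rot: [-1.571, 0.002, -0.07]
ft_force: [-2.2, 1.0, 9.0]
grip_width: 0.283
t 13.32 p [512.7 -84.3 134.7] rot [-1.5711  0.0019 -0.073 ] q6 -0.111 F [-1.3 -0.1  9.5]
shift [ 0.004 -0.172  0.006] rot [-2.000e-03 -5.061e+00 -1.400e-02]
[0.01221903 0.53728939 0.05471966]
```

View pics/w10d.png

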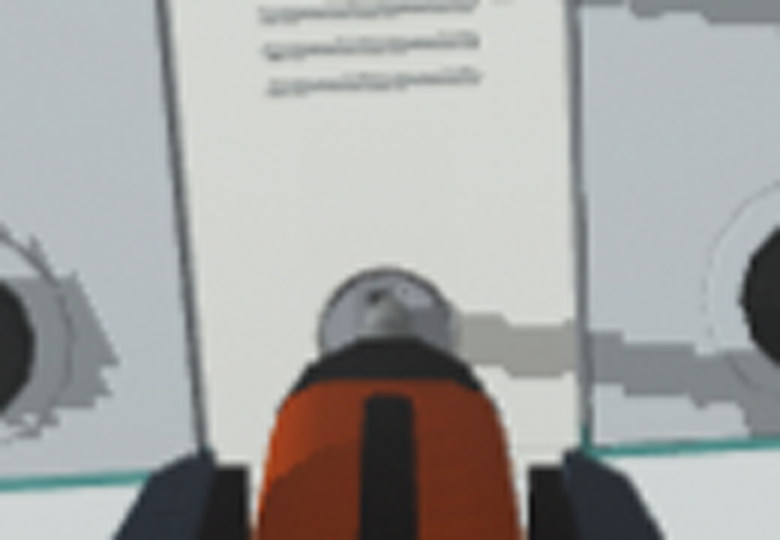

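```bash
python3 -m crank '[[[-0.002,0.0015,0],[0,1,0],-1],[[-0.004,0.003,0.001],[0,2,0],-1],[[-0.006,0.0045,0.002],[0,3,0],-1],[[-0.008,0.006,0.003],[0,4,0],-1],[[-0.01,0.0075,0.0035],[0,5,0],-1]]' 50
python3 - <<'E'
from h import *
imaging.snapshot("top")
plan([513,-84,145],np.radians(36.3))
print(manip.get_state()["ft_torque"])
s=snap('wrist','w11'); 
a=s["pixels"][150:240,210:340,::-1]; cv2.imwrite("pics/w11d.png",cv2.resize(a,None,fx=6,fy=6,interpolation=cv2.INTER_CUBIC))
E
```

```text
t: 14.0
ee_pos: [512.1, -84.0, 134.2]
tool_rot: [-1.572, 0.001, -0.768]
ft_force: [-2.1, 1.1, 8.1]
grip_width: 0.286
t 14.05 p [512.1 -84.  134.2] rot [-1.5721e+00  1.3000e-03 -7.7130e-01] q6 0.587 F [-1.2  0.4  7.6]
shift [ 0.01  -0.179  0.01 ] rot [ 1.0000e-03 -1.0061e+01 -1.4000e-02]
[0.06424307 0.58901514 0.01355622]
```

View pics/w11d.png

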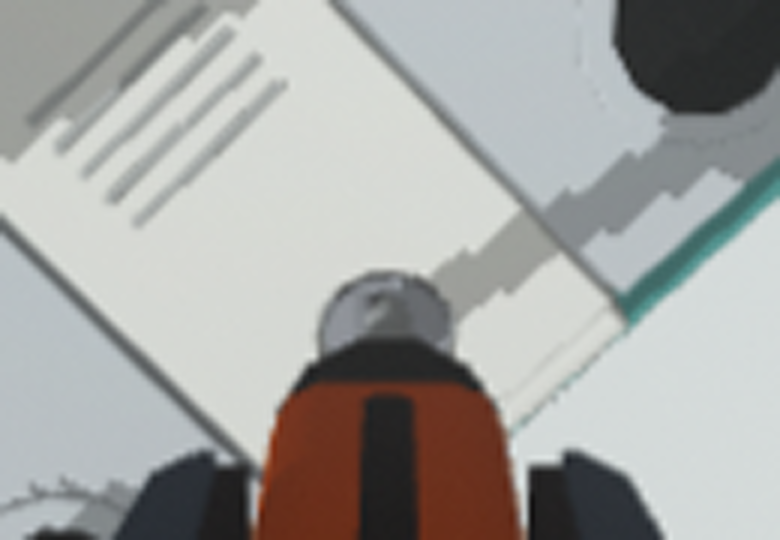

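```bash
python3 -m crank '[[[-0.001,0.001,0],[0,0.6,0],-1],[[-0.002,0.002,0],[0,1.2,0],-1],[[-0.003,0.003,0.001],[0,1.8,0],-1],[[-0.004,0.004,0.001],[0,2.4,0],-1],[[-0.006,0.005,0.002],[0,3,0],-1]]' 50
python3 - <<'E'
from h import *
imaging.snapshot("top")
plan([513,-84,145],np.radians(36.3))
print(manip.get_state()["ft_torque"])
E
```

```text
t: 14.72
ee_pos: [512.0, -83.6, 134.1]
tool_rot: [-1.572, 0.001, -1.185]
ft_force: [-1.4, -0.4, 9.1]
grip_width: 0.281
t 14.78 p [512.  -83.7 134.1] rot [-1.5725e+00  6.0000e-04 -1.1869e+00] q6 1.003 F [-1.7 -0.2  8.5]
shift [ 0.012 -0.182  0.014] rot [ 4.0000e-03 -1.3038e+01 -1.4000e-02]
[ 0.08683466  0.62363393 -0.00739105]
```

Run:
```python
from h import *
s=snap('wrist','w12'); 
a=s["pixels"][175:225,245:305,::-1]; cv2.imwrite("pics/w12d.png",cv2.resize(a,None,fx=12,fy=12,interpolation=cv2.INTER_CUBIC))
```

```text
(no output)
```

View pics/w12d.png

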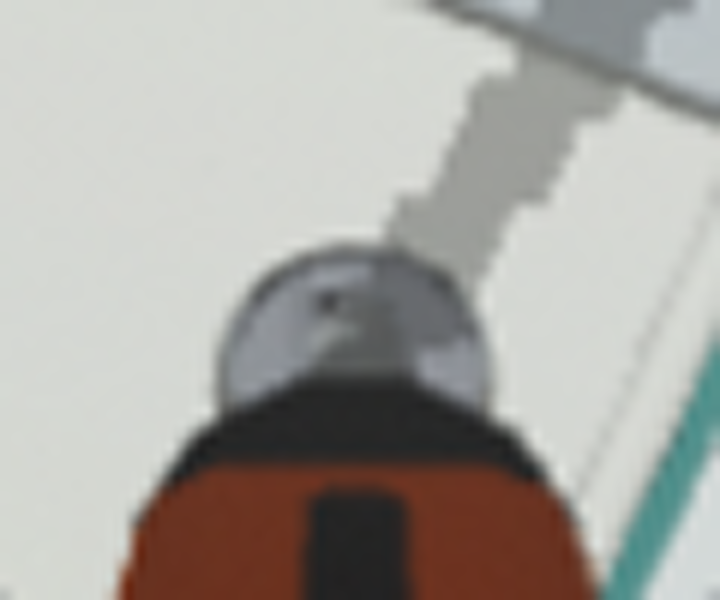

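```bash
python3 -m crank '[[[-0.001,0.001,0],[0,0.6,0],-1],[[-0.002,0.002,0],[0,1.2,0],-1],[[-0.003,0.003,0.001],[0,1.8,0],-1],[[-0.004,0.004,0.001],[0,2.4,0],-1],[[-0.006,0.006,0.002],[0,3,0],-1]]' 50
python3 - <<'E'
from h import *
imaging.snapshot("top")
plan([513,-84,145],np.radians(36.3))
print(manip.get_state()["ft_torque"])
s=snap('wrist','w13'); 
a=s["pixels"][175:225,245:305,::-1]; cv2.imwrite("pics/w13d.png",cv2.resize(a,None,fx=12,fy=12,interpolation=cv2.INTER_CUBIC))
E
```

```text
t: 15.45
ee_pos: [512.0, -83.3, 133.9]
tool_rot: [-1.572, -0.0, -1.604]
ft_force: [-2.7, -0.4, 10.5]
grip_width: 0.286
t 15.5 p [512.  -83.3 133.9] rot [-1.5725e+00 -1.0000e-04 -1.6058e+00] q6 1.423 F [-2.5 -0.1 10.7]
shift [ 0.012 -0.185  0.018] rot [ 7.0000e-03 -1.6038e+01 -1.3000e-02]
[0.12174744 0.79796354 0.09714765]
```

View pics/w13d.png

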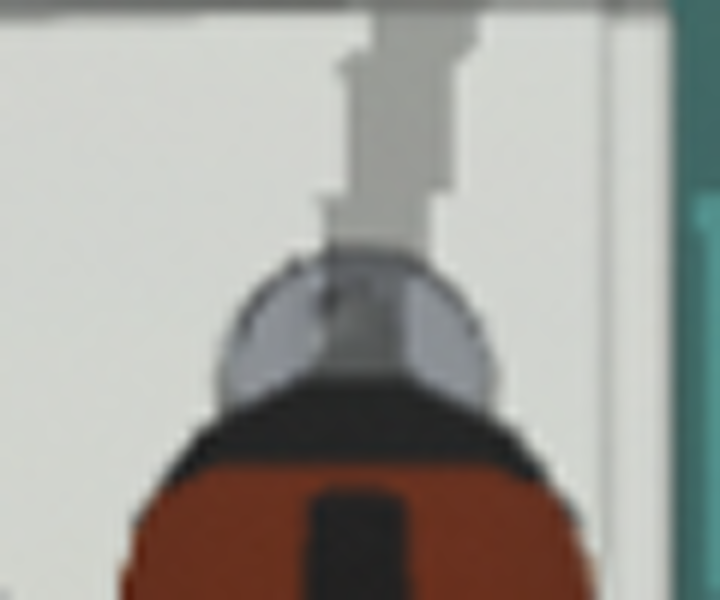

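```bash
python3 -m crank '[[[-0.001,0.001,0],[0,0.5,0],-1],[[-0.002,0.002,0],[0,1.0,0],-1],[[-0.003,0.003,0.001],[0,1.5,0],-1],[[-0.004,0.004,0.001],[0,2,0],-1],[[-0.005,0.005,0.002],[0,2.5,0],-1]]' 50
python3 - <<'E'
from h import *
imaging.snapshot("top")
plan([513,-84,145],np.radians(36.3))
print(manip.get_state()["ft_torque"])
s=snap('wrist','w14'); 
a=s["pixels"][175:225,245:305,::-1]; cv2.imwrite("pics/w14d.png",cv2.resize(a,None,fx=12,fy=12,interpolation=cv2.INTER_CUBIC))
E
```

```text
t: 16.18
ee_pos: [512.2, -82.8, 133.9]
tool_rot: [-1.572, -0.0, -1.952]
ft_force: [-3.1, 2.0, 11.6]
grip_width: 0.284
t 16.23 p [512.3 -82.8 133.9] rot [-1.5720e+00 -2.0000e-04 -1.9539e+00] q6 1.771 F [-2.3  0.5 10.6]
shift [ 0.014 -0.186  0.018] rot [ 5.0000e-03 -1.8531e+01 -1.0000e-02]
[0.33232453 0.73379353 0.09310923]
```

View pics/w14d.png

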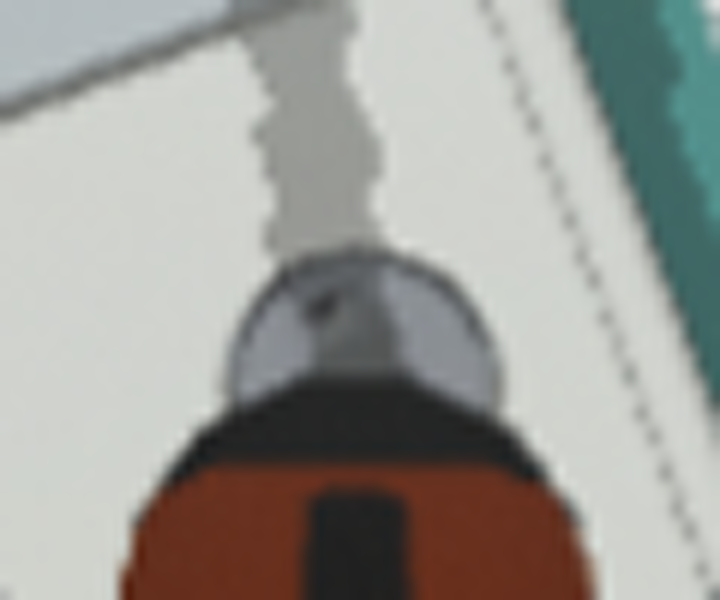

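```bash
python3 -m crank '[[[-0.001,0.001,0],[0,0.4,0],-1],[[-0.002,0.002,0],[0,0.8,0],-1],[[-0.003,0.003,0.001],[0,1.2,0],-1],[[-0.004,0.004,0.001],[0,1.6,0],-1],[[-0.004,0.005,0.001],[0,2.0,0],-1]]' 50
python3 - <<'E'
from h import *
imaging.snapshot("top")
plan([513,-84,145],np.radians(36.3))
print(manip.get_state()["ft_torque"])
s=snap('wrist','w15'); 
a=s["pixels"][175:225,245:305,::-1]; cv2.imwrite("pics/w15d.png",cv2.resize(a,None,fx=12,fy=12,interpolation=cv2.INTER_CUBIC))
E
```

```text
t: 16.9
ee_pos: [512.7, -82.4, 133.8]
tool_rot: [-1.572, 0.0, -2.231]
ft_force: [-1.7, 1.2, 12.4]
grip_width: 0.286
t 16.95 p [512.7 -82.4 133.8] rot [-1.5716e+00  1.0000e-04 -2.2320e+00] q6 2.05 F [-3.2  1.2 11.5]
shift [ 0.017 -0.186  0.021] rot [ 0.0000e+00 -2.0523e+01 -8.0000e-03]
[0.53022278 0.70590125 0.19356486]
```

View pics/w15d.png

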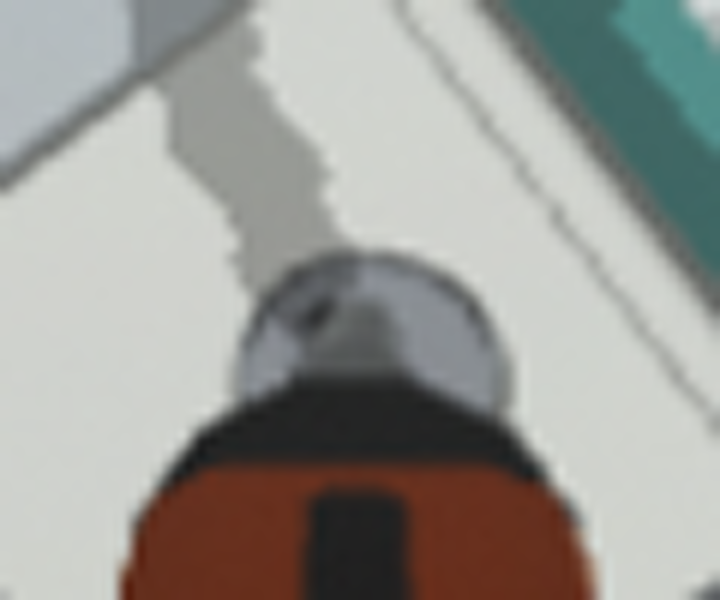

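```bash
python3 -m crank '[[[0,0.002,0],[0,0.4,0],-1],[[0,0.002,0],[0,0.8,0],-1],[[0,0.002,0],[0,1.2,0],-1],[[0,0.002,0],[0,1.2,0],-1],[[0,0.002,0],[0,1.2,0],-1]]' 50
python3 - <<'E'
from h import *
imaging.snapshot("top")
plan([513,-84,145],np.radians(36.3))
print(manip.get_state()["ft_torque"])
s=snap('wrist','w16'); 
a=s["pixels"][175:225,245:305,::-1]; cv2.imwrite("pics/w16d.png",cv2.resize(a,None,fx=12,fy=12,interpolation=cv2.INTER_CUBIC))
E
```

```text
t: 17.62
ee_pos: [512.2, -82.2, 133.8]
tool_rot: [-1.573, -0.001, -2.397]
ft_force: [-2.8, 1.5, 12.5]
grip_width: 0.28
t 17.68 p [512.1 -82.2 133.8] rot [-1.5726e+00 -6.0000e-04 -2.3966e+00] q6 2.214 F [-2.4  1.6 13.5]
shift [ 0.009 -0.187  0.031] rot [ 8.0000e-03 -2.1702e+01 -1.9000e-02]
[0.64496721 1.02859212 0.22769502]
```

View pics/w16d.png

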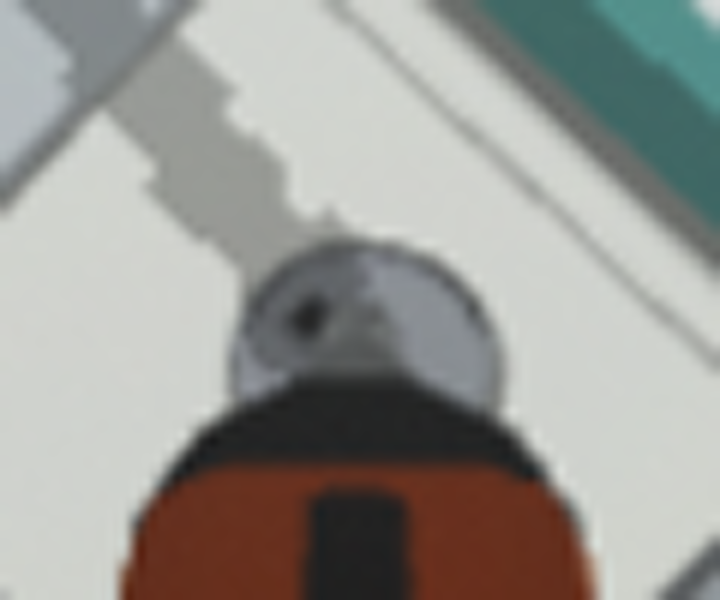

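```bash
python3 -m crank '[[[0,0,0],[0,-0.6,0],-1],[[0,-0.1,0],[0,-0.6,0],-1],[[0,-0.3,0],[0,-0.6,0],-1],[[0,-0.7,0],[0,-0.6,0],-1],[[0,-0.7,0],[0,-0.6,0],-1]]' 40
python3 - <<'E'
from h import *
imaging.snapshot("top");imaging.snapshot("top")
plan([513,-84,145],-2.2)
print(manip.get_state()["ft_torque"])
s=snap('wrist','w17'); 
a=s["pixels"][130:235,205:345,::-1]; cv2.imwrite("pics/w17d.png",cv2.resize(a,None,fx=5.6,fy=5.6,interpolation=cv2.INTER_CUBIC))
E
```

```text
t: 18.35
ee_pos: [514.0, -83.3, 176.0]
tool_rot: [-1.568, 0.001, -2.313]
ft_force: [0.0, -1.5, -0.5]
grip_width: 0.281
t 18.45 p [512.2 -82.9 173.8] rot [-1.5724e+00 -1.6000e-03 -2.3134e+00] q6 2.131 F [-0.4 -0.  -2. ]
shift [0.004 0.48  0.023] rot [ 0.012 -0.812  0.011]
[0.14134051 0.06593689 0.03994619]
```

View pics/w17d.png

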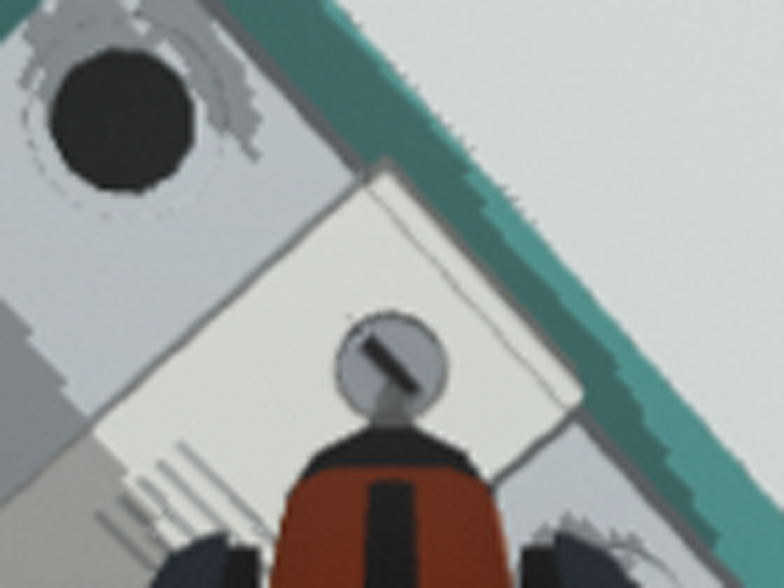

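Run:
```python
from h import *
s=dict(np.load("pics/w17.npz"))
a=s["pixels"][170:345,210:340,::-1]; cv2.imwrite("pics/w17e.png",cv2.resize(a,None,fx=3.4,fy=3.4,interpolation=cv2.INTER_CUBIC))
a=s["pixels"][180:215,255:295,::-1]; cv2.imwrite("pics/w17f.png",cv2.resize(a,None,fx=15,fy=15,interpolation=cv2.INTER_CUBIC))
```

```text
(no output)
```

View pics/w17e.png

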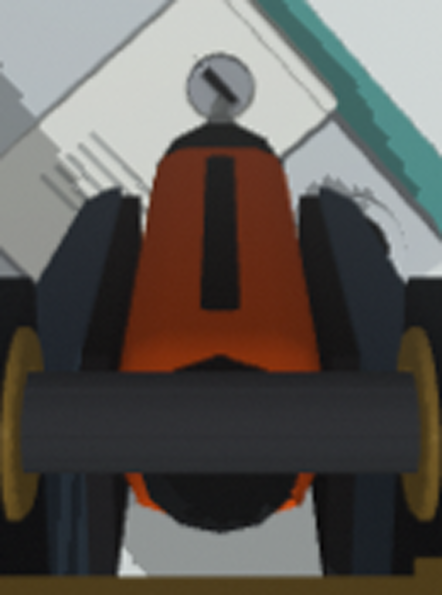

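View pics/w17f.png

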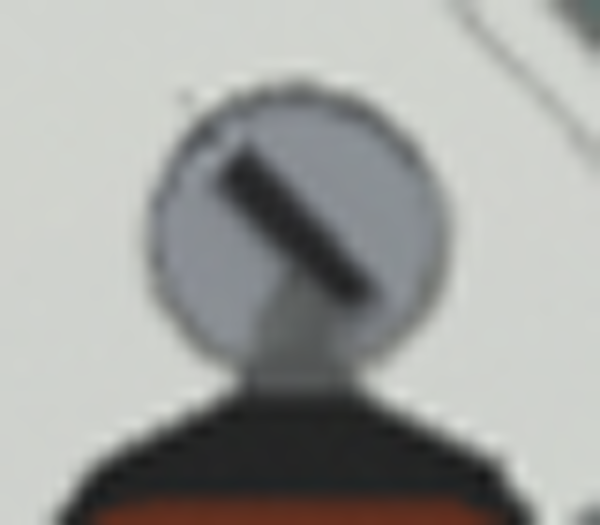

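```bash
python3 -m crank '[[[0,0,0],[0.01,-1.3,0.01],-1],[[0,0,0],[0.01,-2.6,0.01],-1],[[0,0,0],[0.01,-3.9,0.01],-1],[[0,0,0],[0.01,-5.1,0.01],-1],[[0,0,0],[0.01,-5.1,0.01],-1]]' 40
python3 - <<'E'
from h import *
imaging.snapshot("top");imaging.snapshot("top")
plan([513,-84,145],-1.586)
print(manip.get_state()["ft_torque"])
s=snap('wrist','w18'); 
a=s["pixels"][165:225,235:315,::-1]; cv2.imwrite("pics/w18d.png",cv2.resize(a,None,fx=10,fy=10,interpolation=cv2.INTER_CUBIC))
E
```

```text
t: 19.12
ee_pos: [511.7, -82.7, 172.9]
tool_rot: [-1.573, 0.001, -1.603]
ft_force: [0.3, 0.1, -1.1]
grip_width: 0.278
t 19.23 p [511.9 -82.8 173.3] rot [-1.5726e+00  1.0000e-03 -1.6038e+00] q6 1.421 F [ 0.7 -0.2 -1. ]
shift [0.021 0.471 0.019] rot [ 0.013 -0.127 -0.007]
[0.05915704 0.09394705 0.01238394]
```

View pics/w18d.png

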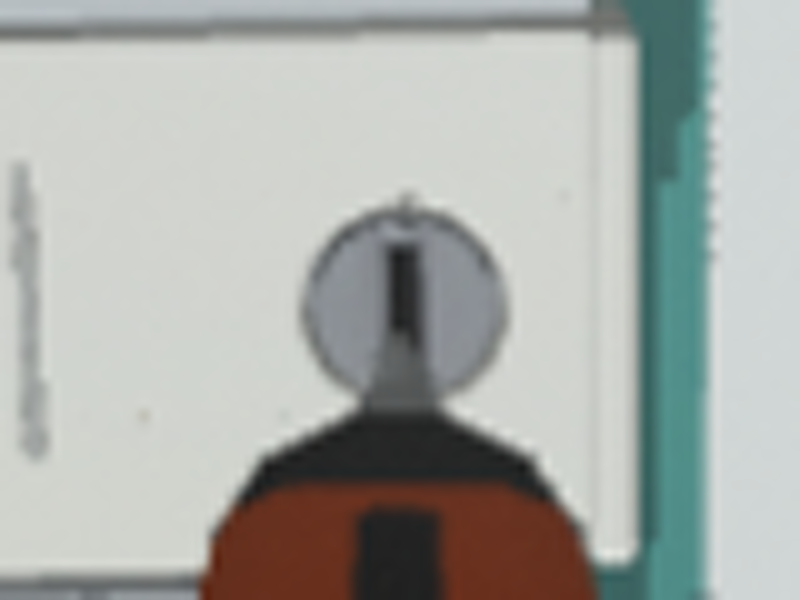

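Run:
```python
from h import *
p,R,_=tool()
rel("w18",[("slotfar",(235+404/10-.5,165+243/10-.5),37.5),("headtop",(235+405/10-.5,165+207/10-.5),37.5),("slotfar38.5",(275,188.8),38.5)]+[("tipfar%d"%ty,(274.8,197.7),p[2]-ty) for ty in (96,98,100,102)])
```

```text
slotfar [519.6 -84.3  37.5] tool [  1.49 135.86   7.81]
headtop [523.1 -84.5  37.5] tool [  1.58 135.86  11.4 ]
slotfar38.5 [519.8 -84.4  38.5] tool [  1.58 134.86   8.04]
tipfar96 [520.8 -84.2  77.4] tool [ 1.31 95.98  9.02]
tipfar98 [520.3 -84.2  75.4] tool [ 1.31 97.99  8.51]
tipfar100 [519.8 -84.2  73.4] tool [ 1.32 99.99  8.  ]
tipfar102 [519.3 -84.2  71.4] tool [  1.32 101.99   7.49]
```

```bash
python3 -m crank '[[[0.003,0.1,-0.032],[0.01,0,0],-1],[[0.003,0.3,-0.032],[0.01,0,0],-1],[[0.003,0.5,-0.032],[0.01,0,0],-1],[[0.003,0.52,-0.032],[0.01,0,0],-1],[[0.003,0.52,-0.032],[0.01,0,0],-1]]' 40
python3 - <<'E'
from h import *
for i in range(3): imaging.snapshot("top")
plan([513,-84,145],-1.586)
s=snap('wrist','w19'); 
a=s["pixels"][180:215,253:303,::-1]; cv2.imwrite("pics/w19d.png",cv2.resize(a,None,fx=15,fy=15,interpolation=cv2.INTER_CUBIC))
E
```

```text
t: 19.9
ee_pos: [510.4, -82.9, 142.5]
tool_rot: [-1.57, 0.001, -1.601]
ft_force: [-0.1, -0.1, -1.1]
grip_width: 0.279
t 20.05 p [510.7 -82.9 143. ] rot [-1.5691e+00  7.0000e-04 -1.6011e+00] q6 1.417 F [ 0.1  0.6 -1.9]
shift [ 0.017 -0.033  0.039] rot [-0.012 -0.108 -0.005]
```

View pics/w19d.png

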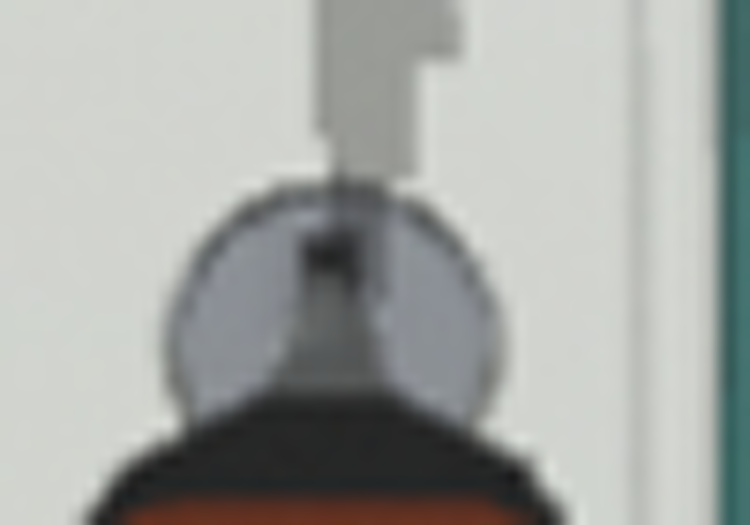

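```bash
python3 -m crank '[[[0.003,0.03,-0.015],[-0.01,0,0],-1],[[0.003,0.06,-0.015],[-0.01,0,0],-1],[[0.003,0.08,-0.015],[-0.01,0,0],-1],[[0.003,0.1,-0.015],[-0.01,0,0],-1],[[0.003,0.11,-0.015],[-0.01,0,0],-1]]' 40
python3 - <<'E'
from h import *
for i in range(2): imaging.snapshot("top")
plan([513,-84,145],-1.586)
s=snap('wrist','w20'); 
a=s["pixels"][180:215,253:303,::-1]; cv2.imwrite("pics/w20d.png",cv2.resize(a,None,fx=15,fy=15,interpolation=cv2.INTER_CUBIC))
E
```

```text
t: 20.72
ee_pos: [509.4, -83.0, 135.9]
tool_rot: [-1.572, 0.001, -1.601]
ft_force: [0.3, -0.9, -1.5]
grip_width: 0.279
t 20.82 p [509.4 -83.  136. ] rot [-1.5715e+00  8.0000e-04 -1.6010e+00] q6 1.416 F [-0.4 -0.6 -1.4]
shift [ 0.014 -0.15   0.06 ] rot [ 0.005 -0.108 -0.006]
```

View pics/w20d.png

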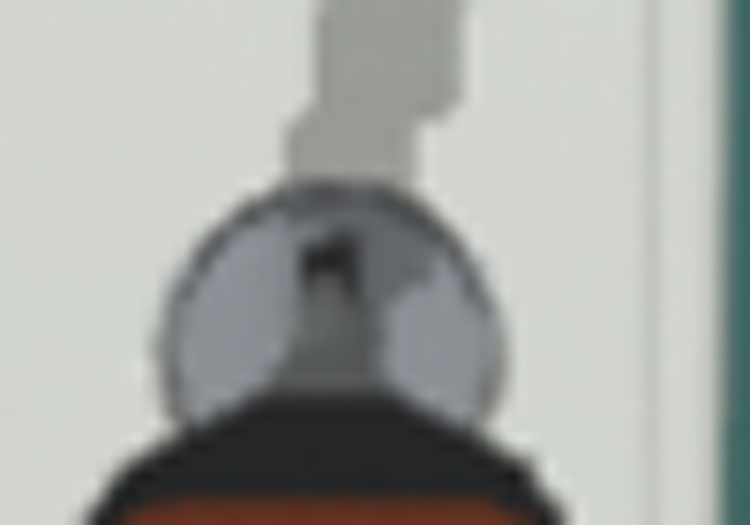

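```bash
python3 -m crank '[[[0,0.02,0],[0,0,0],-1],[[0,0.035,0],[0,0,0],-1],[[0,0.05,0],[0,0,0],-1],[[0,0.06,0],[0,0,0],-1],[[0,0.07,0],[0,0,0],-1]]' 40
python3 - <<'E'
from h import *
for i in range(2): imaging.snapshot("top")
plan([513,-84,145],-1.586)
s=snap('wrist','w21'); 
a=s["pixels"][180:215,253:303,::-1]; cv2.imwrite("pics/w21d.png",cv2.resize(a,None,fx=15,fy=15,interpolation=cv2.INTER_CUBIC))
E
```

```text
t: 21.5
ee_pos: [509.8, -83.2, 133.7]
tool_rot: [-1.57, 0.0, -1.601]
ft_force: [-3.5, -0.2, 13.0]
grip_width: 0.284
t 21.6 p [509.8 -83.2 133.8] rot [-1.5697e+00  3.0000e-04 -1.6009e+00] q6 1.416 F [-2.3 -0.1 11.8]
shift [ 0.011 -0.187  0.053] rot [-0.008 -0.107 -0.002]
```

View pics/w21d.png

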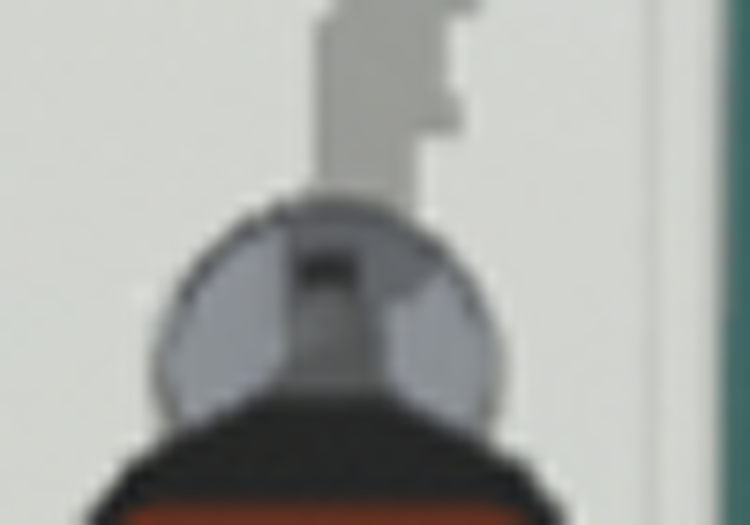

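```bash
python3 -c "
from h import *
print(manip.get_state()['ft_torque'])"; python3 -m crank '[[[0,0.005,0],[0,0.3,0],-1],[[0,0.005,0],[0,0.6,0],-1],[[0,0.005,0],[0,0.9,0],-1],[[0,0.005,0],[0,1.2,0],-1],[[0,0.005,0],[0,1.5,0],-1]]' 60
python3 - <<'E'
from h import *
for i in range(2): imaging.snapshot("top");print(manip.get_state()["ft_torque"])
plan([513,-84,145],-1.586)
s=snap('wrist','w22'); 
a=s["pixels"][180:215,253:303,::-1]; cv2.imwrite("pics/w22d.png",cv2.resize(a,None,fx=15,fy=15,interpolation=cv2.INTER_CUBIC))
E
```

```text
[ 0.03142687  0.70084397 -0.00932452]
t: 22.28
ee_pos: [509.9, -83.1, 133.7]
tool_rot: [-1.57, 0.001, -1.812]
ft_force: [-2.8, -0.3, 13.5]
grip_width: 0.287
[0.19054791 0.75427422 0.11782032]
[0.15566962 0.79582046 0.07096809]
t 22.38 p [509.9 -83.1 133.7] rot [-1.5695e+00  8.0000e-04 -1.8108e+00] q6 1.626 F [-2.2 -0.3 13.2]
shift [ 0.003 -0.189  0.053] rot [-0.01  -1.61  -0.005]
```

View pics/w22d.png

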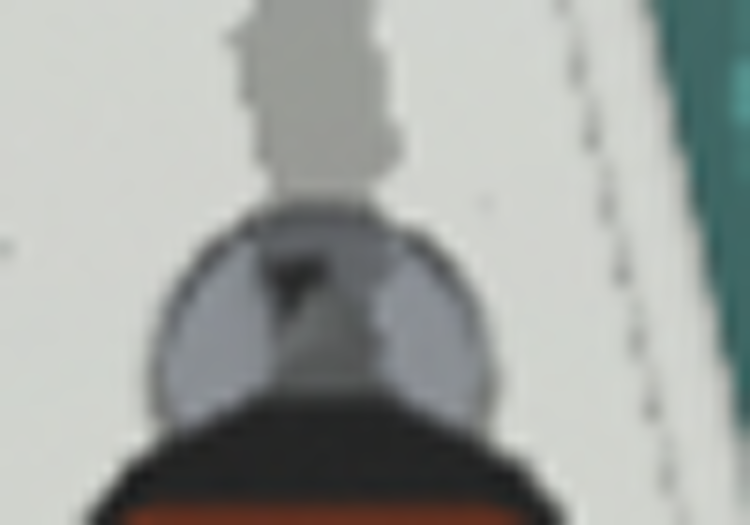

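```bash
python3 -m crank '[[[0,0.002,0],[0,0.2,0],-1],[[0,0.002,0],[0,0.4,0],-1],[[0,0.002,0],[0,0.6,0],-1],[[0,0.002,0],[0,0.8,0],-1],[[0,0.002,0],[0,0.8,0],-1]]' 60
python3 - <<'E'
from h import *
for i in range(3): imaging.snapshot("top");print(manip.get_state()["ft_torque"])
plan([513,-84,145],-1.586)
s=snap('wrist','w23'); 
a=s["pixels"][180:215,253:303,::-1]; cv2.imwrite("pics/w23d.png",cv2.resize(a,None,fx=15,fy=15,interpolation=cv2.INTER_CUBIC))
E
```

```text
t: 23.05
ee_pos: [510.2, -82.9, 133.7]
tool_rot: [-1.569, 0.001, -1.922]
ft_force: [-3.1, 0.8, 12.7]
grip_width: 0.284
[0.30673699 0.69028518 0.17692369]
[0.30750526 0.70597172 0.07068911]
[0.29080258 0.72942763 0.09138228]
t 23.2 p [510.2 -82.9 133.7] rot [-1.5691e+00  1.5000e-03 -1.9220e+00] q6 1.737 F [-2.7 -0.5 12.7]
shift [ 0.001 -0.189  0.05 ] rot [-0.014 -2.406 -0.008]
```

View pics/w23d.png

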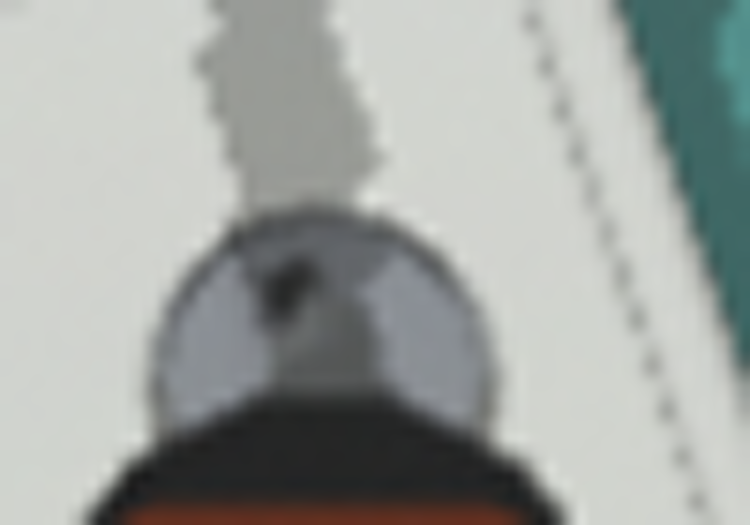

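Run:
```python
from h import *
L=[]
for n in ("w21","w23","w16"):
    s=dict(np.load(f"pics/{n}.npz")); L.append(cv2.resize(s["pixels"][180:280,235:315,::-1],None,fx=3.3,fy=5,interpolation=cv2.INTER_CUBIC))
cv2.imwrite("pics/cmp.png",np.hstack(L))
```

```text
(no output)
```

View pics/cmp.png

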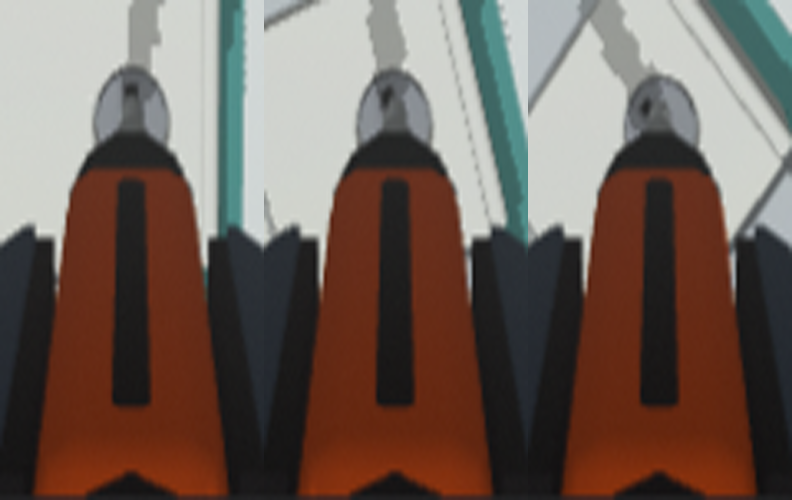

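```bash
python3 -m crank '[[[0,0,0],[0,-0.9,0],-1],[[0,0,0],[0,-1.9,0],-1],[[0,-0.15,0],[0,-1.9,0],-1],[[0,-0.4,0],[0,-1.9,0],-1],[[0,-0.75,0],[0,-1.9,0],-1]]' 40
python3 - <<'E'
from h import *
for i in range(3): imaging.snapshot("top")
plan([513,-84,145],-1.586)
s=snap('wrist','w24'); 
a=s["pixels"][150:225,225:325,::-1]; cv2.imwrite("pics/w24d.png",cv2.resize(a,None,fx=8,fy=8,interpolation=cv2.INTER_CUBIC))
E
```

```text
t: 23.88
ee_pos: [509.0, -82.9, 176.8]
tool_rot: [-1.573, 0.001, -1.658]
ft_force: [-0.1, 0.3, -1.5]
grip_width: 0.284
t 24.02 p [510.2 -83.1 177.4] rot [-1.5690e+00  6.0000e-04 -1.6574e+00] q6 1.473 F [ 0.1  0.5 -1.7]
shift [0.011 0.541 0.047] rot [-0.013 -0.512 -0.004]
```

View pics/w24d.png

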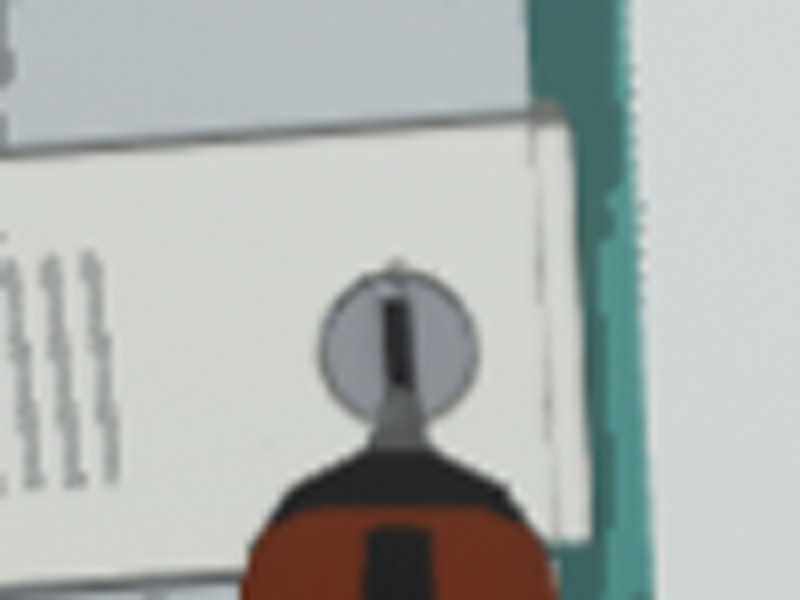

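```bash
python3 -m crank '[[[0.01,0,-0.15],[0,0,0],-1],[[0.01,0,-0.15],[0,0,0],-1],[[0.01,0,-0.15],[0,0,0],-1],[[0.01,0,-0.15],[0,0,0],-1],[[0.01,0,-0.15],[0,0,0],-1]]' 40
python3 - <<'E'
from h import *
ims=[]
for i in range(6):
    s=imaging.snapshot("wrist"); ims.append(s["pixels"].astype(float))
np.savez("pics/w25.npz",**s)
p,R,st=tool(); print(p,st["tool_rot"])
a=np.mean(ims,0)
c=a[150:225,225:325,::-1]; cv2.imwrite("pics/w25d.png",cv2.resize(c,None,fx=8,fy=8,interpolation=cv2.INTER_CUBIC))
np.save("pics/w25m.npy",a)
E
```

```text
t: 24.7
ee_pos: [500.6, -82.9, 176.4]
tool_rot: [-1.571, 0.001, -1.657]
ft_force: [0.1, -1.0, -1.7]
grip_width: 0.284
[500.45120702 -82.83337501 176.40078556] [-1.57155752e+00  8.51036785e-04 -1.65684360e+00][ WARN:0@6.115] global loadsave.cpp:1063 imwrite_ Unsupported depth image for selected encoder is fallbacked to CV_8U.
```

View pics/w25d.png

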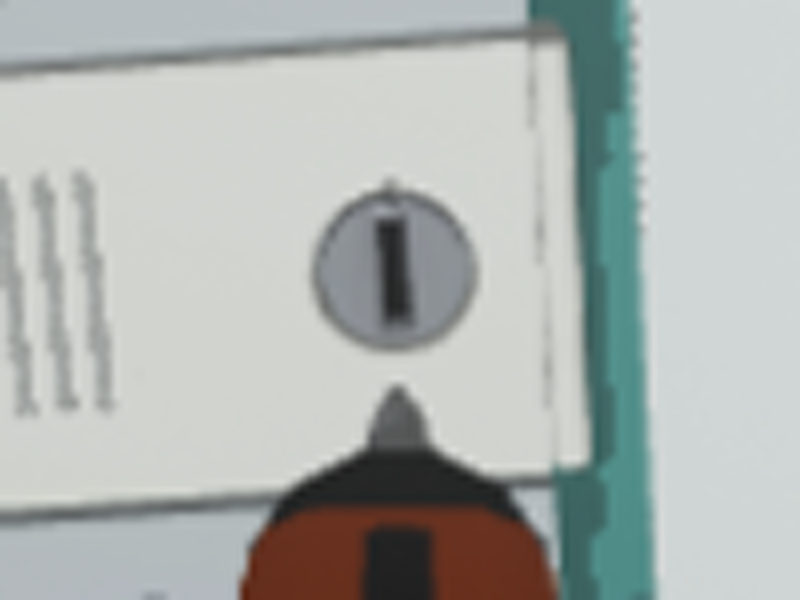

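Run:
```python
from h import *
s=dict(np.load("pics/w25.npz")); a=np.load("pics/w25m.npy").mean(2)
y0,y1,x0,x1=174,194,268,282
sub=a[y0:y1,x0:x1]; np.set_printoptions(linewidth=150); print(sub.round().astype(int))
w=np.clip(100-sub,0,None); w[w<25]=0
yy,xx=np.mgrid[y0:y1,x0:x1]
# per-row centroid
pts=[]
for r in range(y0,y1):
    ww=w[r-y0]
    if ww.sum()>60: pts.append(((ww*np.arange(x0,x1)).sum()/ww.sum(),r))
print(np.round(pts,2).tolist())
pts=np.array(pts[1:-1])
W=np.array([onz(s,u,v,34.5)[:2] for u,v in pts])
k=np.polyfit(W[:,0],W[:,1],1); print("slot angle deg",np.degrees(np.arctan(k[0])))
# cover edges: bottom/upper channel line & lip in world
f=lambda X,Y:(225+(X+.5)/8-.5,150+(Y+.5)/8-.5)
def ang(p,q,z): A=onz(s,*f(*p),z);B=onz(s,*f(*q),z); d=A-B; return np.degrees(np.arctan2(d[1],d[0]))
print("groove",ang((530,40),(550,400),37.5),"ventL",ang((82,175),(105,405),37.5),"chan top",ang((0,70),(525,30),37.5)-90,"chan bot",ang((0,518),(280,498),37.5))
```

```text
[[210 198 144 120 103  92 110 118 118 140 165 202 210 210]
 [157 121 113 125 132 117 109 137 127 115 112 136 178 210]
 [103 124 134 146 161 151 137 132 143 139 131 113 119 178]
 [133 143 140 131  99  91  87  99 143 145 145 138 123 122]
 [146 144 140 126  62  46  48  83 142 144 145 146 142 128]
 [146 144 140 126  67  45  47  81 140 144 145 146 146 136]
 [146 143 139 126  70  46  47  78 137 144 145 146 146 143]
 [145 143 140 130  87  45  46  74 135 144 145 146 146 146]
 [145 143 140 133  93  45  45  72 132 144 145 145 146 146]
 [145 143 140 134  95  45  45  69 128 144 144 145 146 146]
 [144 143 141 134  97  45  45  67 124 144 144 145 146 145]
 [145 143 142 136 103  45  44  59 110 144 145 145 146 145]
 [145 143 142 137 104  46  43  55 103 144 144 145 145 145]
 [145 143 143 137 105  46  42  54 102 143 145 144 145 144]
 [145 143 143 139 110  50  42  50  92 142 144 145 145 140]
 [145 144 144 140 115  63  62  69  99 139 144 145 142 130]
 [136 144 144 140 119  92  98  96 106 138 145 142 131 136]
 [127 130 140 142 130 120 124 126 131 141 133 130 137 175]
 [171 140 126 129 130 128 130 130 128 127 132 150 174 203]
 [202 192 171 148 138 129 129 132 145 164 173 197 202 209]]
[[273.09, 178.0], [273.14, 179.0], [273.16, 180.0], [273.78, 181.0], [273.81, 182.0], [273.83, 183.0], [273.85, 184.0], [273.91, 185.0], [273.94, 186.0], [273.95, 187.0], [274.0, 188.0], [273.95, 189.0]]
slot angle deg -0.06449014552606858
groove -0.9154156815741543 ventL -1.1464794278909742 chan top -0.575975476239563 chan bot 89.35864680157823
```

Run:
```python
from h import *
s=dict(np.load("pics/w25.npz")); a=np.load("pics/w25m.npy").mean(2)
for z in (33.5,37.5):
  P=[]
  for r in range(178,189):
    w=np.clip(125-a[r,270:278],0,None); P.append(onz(s,(w*np.arange(270,278)).sum()/w.sum(),r,z)[:2])
  P=np.array(P); d=np.linalg.svd(P-P.mean(0))[2][0]; print(z,P.mean(0),np.degrees(np.arctan(d[1]/d[0])))
# feet line angle from top image initial: -0.78 .. ; cover side edges by gradient
g=np.abs(np.gradient(a,axis=0))
def edge(cols,r0,r1):
    pts=[]
    for c in cols:
        col=g[r0:r1,c]; k=np.arange(r0,r1); w=np.clip(col-8,0,None); pts.append((c,(w*k).sum()/w.sum()))
    W=np.array([onz(s,u,v,38)[:2] for u,v in pts]); d=np.linalg.svd(W-W.mean(0))[2][0]; return np.degrees(np.arctan(-d[0]/d[1]))
print(edge(range(228,288,2),150,162),edge(range(228,258,2),208,219))
```

```text
33.5 [512.55917086 -84.04630342] -0.6433227200943108
37.5 [513.38554684 -84.12585536] -0.6433227200943356
-0.8569175404320412 -2.517770898399937
```

```bash
python3 -m crank '[[[0,-0.9,0.27],[0,-1.3,0],-1],[[-0.8,-1,0.27],[0,-2.6,0],-1],[[-1.6,-1,0.2],[0,-3.9,0],-1],[[-2.4,-1,0.15],[0,-5.2,0],-1],[[-3.2,-1,0.1],[0,-6.5,0],-1]]' 40
python3 - <<'E'
from h import *
imaging.snapshot("top")
plan([519,301,235],1.81)
E
```

```text
t: 25.62
ee_pos: [522.9, 109.4, 236.7]
tool_rot: [-1.57, 0.001, -0.744]
ft_force: [0.4, -0.8, -2.0]
grip_width: 0.284
t 25.68 p [522.9 115.1 236.6] rot [-1.5658  0.005  -0.7363] q6 0.925 F [ 0.6  4.9 -1.1]
shift [-2.129  0.048  2.252] rot [ -0.059 -18.236   0.031]
```

```bash
python3 -m crank '[[[-0.43,0,0.45],[0,-1.3,0],-1],[[-0.86,0,0.9],[0,-2.6,0],-1],[[-1.29,0,1.35],[0,-3.9,0],-1],[[-1.7,0,1.8],[0,-5.2,0],-1],[[-2.1,0,2.25],[0,-6.5,0],-1]]' 40;python3 -m crank '[[[0,0,0],[0,-1.3,0],-1],[[0,0,0],[0,-2.6,0],-1],[[0,0,0],[0,-3.9,0],-1],[[0,0,0],[0,-5.2,0],-1],[[0,0,0],[0,-6.5,0],-1]]' 40
python3 - <<'E'
from h import *
imaging.snapshot("top")
plan([519,301,235],1.81)
E
```

```text
t: 26.3
ee_pos: [522.6, 293.6, 236.7]
tool_rot: [-1.57, 0.001, 0.164]
ft_force: [-0.4, -0.4, -0.5]
grip_width: 0.282
t: 26.92
ee_pos: [522.7, 292.3, 236.6]
tool_rot: [-1.57, -0.0, 1.071]
ft_force: [-0.5, -0.8, -2.1]
grip_width: 0.282
t 26.98 p [522.7 292.3 236.6] rot [-1.5697e+00 -1.0000e-04  1.0749e+00] q6 -0.585 F [-0.3 -0.3 -1.1]
shift [0.099 0.027 0.124] rot [-7.000e-03 -5.265e+00  3.000e-03]
```

```bash
python3 -m crank '[[[0.1,0.1,0.12],[0,-1.3,0],-1],[[0.1,0.2,0.12],[0,-2.6,0],-1],[[0.1,0.3,0.12],[0,-3.9,0],-1],[[0.1,0.4,0.12],[0,-5.2,0],-1],[[0.1,0.4,0.12],[0,-5.26,0],-1]]' 40
python3 - <<'E'
from h import *
for i in range(3): imaging.snapshot("top")
plan([519.6,301.1,111],1.81)
s=snap('wrist','w26')
c=s["pixels"][165:225,240:310,::-1]; cv2.imwrite("pics/w26d.png",cv2.resize(c,None,fx=10,fy=10,interpolation=cv2.INTER_CUBIC))
E
```

```text
t: 27.6
ee_pos: [519.0, 301.0, 212.2]
tool_rot: [-1.569, -0.001, 1.796]
ft_force: [-0.3, 0.3, -0.9]
grip_width: 0.285
t 27.75 p [519.4 301.3 213. ] rot [-1.5708e+00 -1.1000e-03  1.7969e+00] q6 -1.291 F [ 0.2 -0.6 -1.5]
shift [-0.006  1.7   -0.002] rot [-0.    -0.094  0.008]
```

View pics/w26d.png

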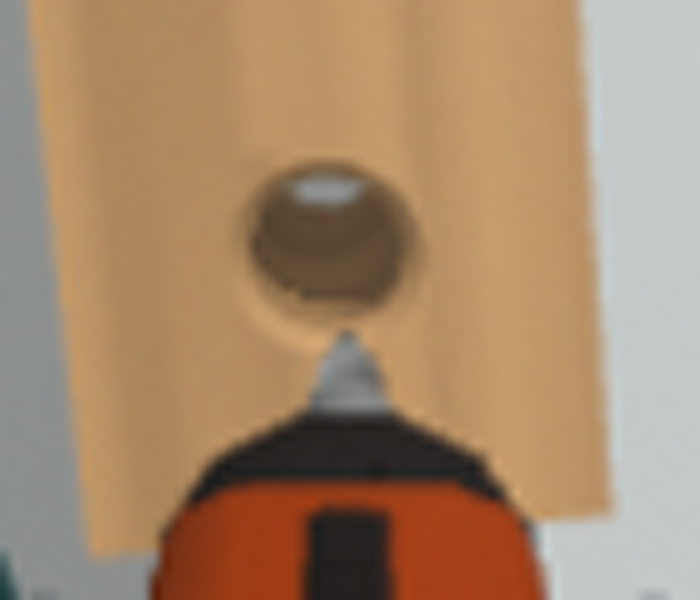

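Run:
```python
from h import *
p,R,_=tool()
rel("w26",[("hole",(240+330/10-.5,165+243/10-.5),64)]+[("tipfar%d"%ty,(240+347/10-.5,165+333/10-.5),p[2]-ty) for ty in (97,101)])
```

```text
hole [516.  297.9  64. ] tool [ -2.72 149.12   4.19]
tipfar97 [511.8 298.7 116.1] tool [-0.94 97.    8.04]
tipfar101 [512.8 298.9 112.1] tool [ -0.95 101.     7.02]
```

```bash
python3 -m crank '[[[-0.028,0.2,0.022],[0,0,0],-1],[[-0.028,0.5,0.022],[0,0,0],-1],[[-0.028,0.75,0.022],[0,0,0],-1],[[-0.028,0.95,0.022],[0,0,0],-1],[[-0.028,1.1,0.022],[0,0,0],-1]]' 40
python3 - <<'E'
from h import *
for i in range(2): imaging.snapshot("top")
plan([519.6,301.1,111],1.81)
s=snap('wrist','w27')
c=s["pixels"][150:240,220:330,::-1]; cv2.imwrite("pics/w27d.png",cv2.resize(c,None,fx=6,fy=6,interpolation=cv2.INTER_CUBIC))
E
```

```text
t: 28.42
ee_pos: [518.2, 299.3, 145.9]
tool_rot: [-1.57, -0.001, 1.8]
ft_force: [0.6, 0.7, -1.2]
grip_width: 0.287
t 28.52 p [517.8 299.1 145.6] rot [-1.5684e+00 -5.0000e-04  1.8001e+00] q6 -1.297 F [-0.1 -1.  -1.6]
shift [ 0.025  0.577 -0.038] rot [-0.017 -0.071  0.003]
```

View pics/w27d.png

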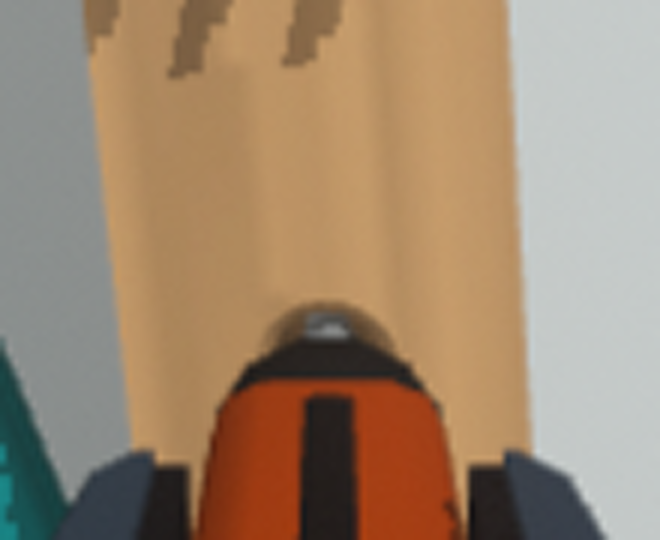

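In the hole, no lateral force. Lower on until the collar seats.

```bash
python3 -m crank '[[[0,0.15,0],[0,0,0],-1],[[0,0.3,0],[0,0,0],-1],[[0,0.42,0],[0,0,0],-1],[[0,0.52,0],[0,0,0],-1],[[0,0.55,0],[0,0,0],-1]]' 40
python3 - <<'E'
from h import *
for i in range(2): imaging.snapshot("top")
plan([519.6,301.1,109],1.81)
E
```

```text
t: 29.2
ee_pos: [518.1, 299.3, 113.2]
tool_rot: [-1.57, -0.001, 1.8]
ft_force: [-0.0, 0.1, -1.0]
grip_width: 0.281
t 29.3 p [518.3 299.4 113.6] rot [-1.5701e+00 -1.0000e-03  1.8002e+00] q6 -1.297 F [-0.5  0.5 -0.7]
shift [ 0.022  0.076 -0.028] rot [-0.005 -0.07   0.007]
```

```bash
python3 -m crank '[[[0,0.02,0],[0,0,0],-1],[[0,0.035,0],[0,0,0],-1],[[0,0.05,0],[0,0,0],-1],[[0,0.065,0],[0,0,0],-1],[[0,0.08,0],[0,0,0],-1]]' 40
python3 - <<'E'
from h import *
for i in range(2): imaging.snapshot("top")
plan([519.6,301.1,109],1.81)
E
```

```text
t: 29.92
ee_pos: [518.4, 299.5, 110.8]
tool_rot: [-1.571, -0.001, 1.8]
ft_force: [-4.1, -0.8, 12.9]
grip_width: 0.28
t 30.02 p [518.4 299.5 110.8] rot [-1.5714e+00 -1.3000e-03  1.8002e+00] q6 -1.297 F [-2.6 -2.   8.5]
shift [ 0.022  0.03  -0.026] rot [ 0.005 -0.07   0.009]
```

```bash
python3 -m crank '[[[0,-0.03,0],[0,0,0],-1],[[0,-0.03,0],[0,0,0],-0.2],[[0,-0.03,0],[0,0,0],0.1],[[0,-0.03,0],[0,0,0],0.1],[[0,-0.03,0],[0,0,0],0.1]]' 20; python3 -m crank '[[[0,-0.4,0],[0,0,0],0.1],[[0,-1.0,0],[0,0,0],0.1],[[0,-1.8,0],[0,0,0],0.1],[[0,-2.2,0],[0,0,0],0.1],[[0,-2.2,0],[0,0,0],0.1]]' 20
python3 - <<'E'
from h import *
for i in range(2): imaging.snapshot("top")
plan([519.6,301.1,109],1.81)
s=snap('wrist','w28')
E
```

```text
t: 30.65
ee_pos: [518.3, 299.4, 110.6]
tool_rot: [-1.57, -0.001, 1.8]
ft_force: [0.1, -0.3, 0.8]
grip_width: 0.543
t: 31.28
ee_pos: [519.3, 299.8, 244.8]
tool_rot: [-1.575, -0.002, 1.8]
ft_force: [0.2, -0.2, -0.4]
grip_width: 0.551
t 31.38 p [517.8 299.  241.6] rot [-1.5686e+00 -5.0000e-04  1.8002e+00] q6 -1.297 F [-0.4 -0.4 -0. ]
shift [ 0.026  2.21  -0.041] rot [-0.016 -0.07   0.004]
```

View pics/w28.png

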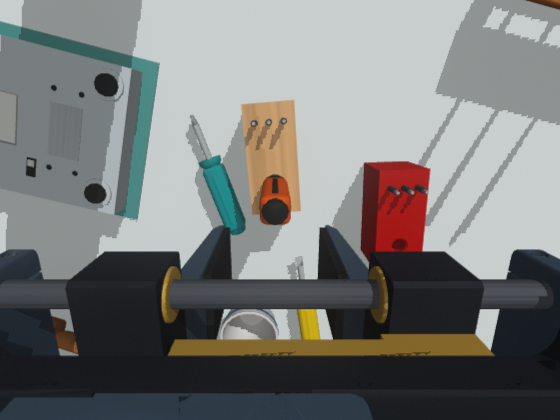

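```bash
python3 -m crank '[[[-1,-0.1,0.25],[0,1.3,0],0],[[-2,-0.1,0.5],[0,2.6,0],0],[[-3,-0.1,0.7],[0,3.9,0],0],[[-4,-0.1,0.95],[0,5.2,0],0],[[-5,-0.1,1.2],[0,6.5,0],0]]' 20
python3 - <<'E'
from h import *
imaging.snapshot("top")
plan([514.4,-156.5,104],0)
E
```

```text
t: 32.05
ee_pos: [515.5, -11.1, 246.8]
tool_rot: [-1.567, 0.001, 0.887]
ft_force: [0.2, 0.7, 0.7]
grip_width: 0.5
t 32.1 p [515.  -18.3 246.7] rot [-1.5713  0.0073  0.878 ] q6 -0.93 F [-0.9 -6.1  0.5]
shift [-1.761  2.393 -1.462] rot [ 0.026  6.288 -0.048]
```

```bash
python3 -m crank '[[[-0.5,0.2,-0.45],[0,1.3,0],0],[[-1.1,0.6,-0.9],[0,2.6,0],0],[[-1.7,1.2,-1.4],[0,3.9,0],0],[[-1.76,2,-1.46],[0,5.2,0],0],[[-1.76,2.38,-1.46],[0,6.3,0],0]]' 20
python3 - <<'E'
from h import *
for i in range(6): imaging.snapshot("top")
plan([514.4,-156.5,104],0)
s=snap('wrist','w29'); a=s["pixels"][0:190,120:430,::-1]; cv2.imwrite("pics/w29c.png",cv2.resize(a,None,fx=2.5,fy=2.5,interpolation=cv2.INTER_CUBIC))
a=s["pixels"][90:165,225:325,::-1]; cv2.imwrite("pics/w29d.png",cv2.resize(a,None,fx=8,fy=8,interpolation=cv2.INTER_CUBIC))
snap("top","t29")
E
```

```text
t: 32.72
ee_pos: [515.7, -146.2, 101.3]
tool_rot: [-1.568, 0.008, 0.007]
ft_force: [-0.4, -0.1, 0.6]
grip_width: 0.5
t 33.02 p [ 519.1 -146.2  106.4] rot [-1.5704e+00 -1.0000e-03  1.5300e-02] q6 -0.312 F [ 0.2 -0.1 -0.8]
shift [-0.081  0.04  -0.171] rot [-0.003  0.11   0.007]
```

View pics/w29c.png

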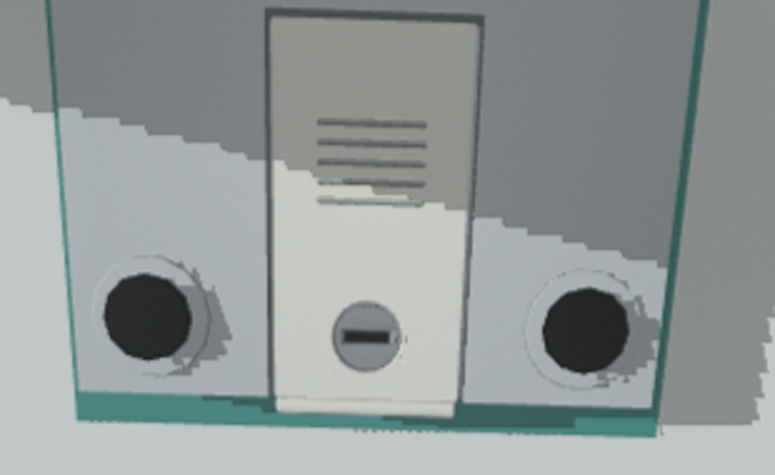

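View pics/w29d.png

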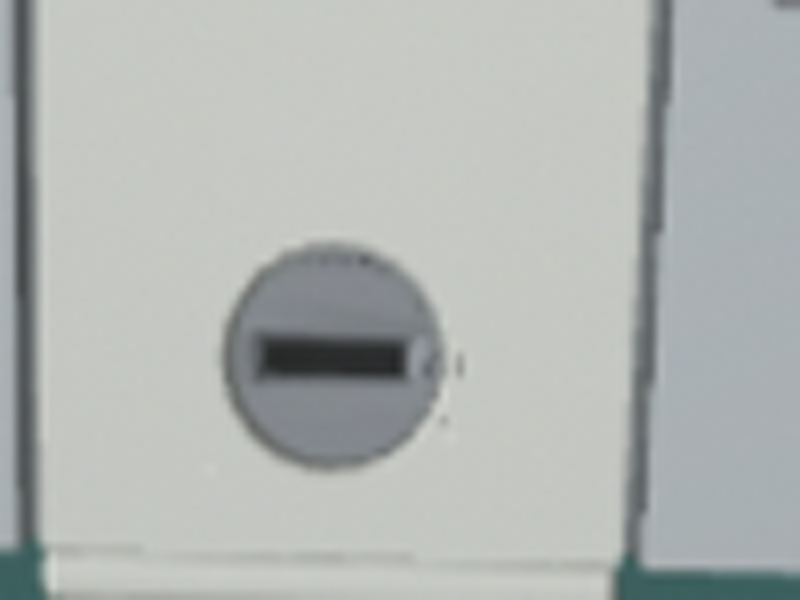

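View pics/t29.png

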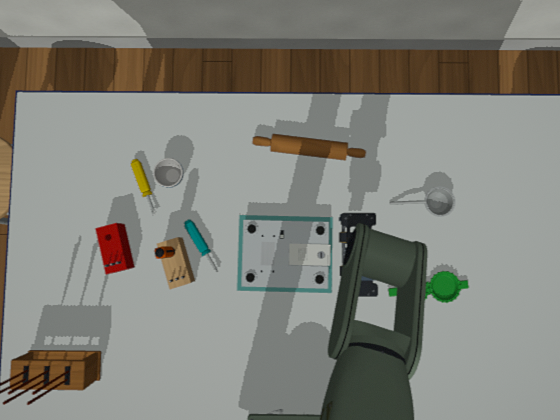

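Run:
```python
from h import *
for n,F1,F2,S,E1,E2 in (("w3",(151,283),(600,287),(375,299),(284,380),(467,380)),("w29",(147,317),(586,331),(366,337),(276,411),(454,416))):
    s=dict(np.load(f"pics/{n}.npz")); f=lambda q:(120+(q[0]+.5)/2.5-.5,(q[1]+.5)/2.5-.5)
    a=onz(s,*f(F1),47);b=onz(s,*f(F2),47);c=onz(s,*f(S),37.5 if n=="w29" else 38.9);e=(onz(s,*f(E1),37)+onz(s,*f(E2),37))/2
    d=(b-a)/np.linalg.norm(b-a); nrm=np.array([-d[1],d[0],0]); m=(a+b)/2
    print(n,"screw",(c-m)@nrm,"end",(e-m)@nrm)
    if n=="w29":
        g=lambda X,Y:(225+(X+.5)/8-.5,90+(Y+.5)/8-.5)
        A=onz(s,*g(262,356),35);B=onz(s,*g(404,359),35); D=B-A; print("slot vs feet deg",np.degrees(np.arctan2(D@nrm,D@d)))
print(manip.get_state()["t"])
```

```text
w3 screw -3.8065555190578615 end -26.77804568563259
w29 screw -4.09878500392739 end -26.569139620882147
slot vs feet deg 0.5944618887225134
33.125
```

```bash
python3 -c "
from h import *
print(manip.finish_job(), manip.get_state()['t'])"
```

```text
the job is handed in; nothing more can be done
the job is handed in; nothing more can be done
```

The cover is shut, the lock screw is tight against its stop, and the screwdriver is back in its hole in the block. I handed the job in at about 33 s, well under the 72 s limit.

- **Cover:** I pushed it until it stalled at about 38 N, against a seal resistance of 6 N. In the last picture it was still where the push left it, to within about 0.3 mm.
- **Screw:** It turned clockwise by about 125°. I then pressed the blade in again and turned once more. The torque rose above the 0.05 N m that turns the screw, and the slot stayed where it was. In the last picture the slot lies within about 1° of the scale's x axis. That I read as the tight position, though it is not stated anywhere.
- **Screwdriver:** Its collar came to rest on the block at the same height at which I had gripped it, and the picture taken after I let go shows it standing in the hole.
- **Other things:** The teacup, strainer and rolling pin are where they were in the overhead picture. The mold was partly hidden by the arm, but what can be seen of it has not moved.

**What did not agree:**
- **Blade in the slot:** At the stop the blade twisted up to about 45° against the slot with no change in height. A blade seated in the slot should not be able to do that. That is why I pressed it in again and checked the stop a second time.
- **Look-alike screwdrivers:** The yellow and turquoise ones, upright in the first pictures, are now lying down. The turquoise one was already down in my first picture over the block. I felt no contact with either and never went near the yellow one, so I think they fell over by themselves, and I left them lying.

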